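# Load and lock the silver polishing carrier

## Task

Get the customer's silver casters ready for polishing: swing the clamp frame of the blue carrier right back, stand every caster upright and fully down in a well of its own, and swing the frame fully shut over them. Then push the brass spring bolt in over the frame's arm and, while it is pushed in, slide the red keeper to the front behind the catch so that the bolt stays trapped when you let go. Leave the other things on the counter where they are.

Things in the scene. Friction and masses are not known exactly. Their poses are not given: they have to be found in the camera images.
- carrier: Blue polishing carrier, fixed; yaw varies. Block 120 (x) x 270 (y) x 60 tall; origin at the centre of its underside, z up, its -x side is the front (to the robot). Four round wells along y at x = 0, y = -93, -31, 31, 93, each 50 dia, 40 deep (floor 20 above the counter), edges bevelled 2. Two hinge cheeks at x = 50, y = +-129, 133 tall. Latch at its -y end. Positions below are in its frame.
- frame (a joint): Clamp frame angle, rad: 0 shut (over the wells), grows as its front is lifted up and back, 2.0 fully open at its stop. Steel bail, arms at y = +-140; when shut a hold-down bar crosses over the wells' middles, 116 above the counter, 4 above the caps of seated casters. A stiff hinge keeps any angle (2 to 3 N at the handle). The pushed-in bolt's nose comes 2 above the -y arm and stops it rising.
- frame_handle (a point): Middle of the frame's handle, a round bar along the carrier's y axis, 13 dia, black sleeve 90 long; moves with the frame. Shut it is at x = -50, y = 0, z = 151, that is 100 in front of and 30 above the hinge line. The bar can turn in the fingers.
- frame_hinge (a point): Middle of the frame's hinge line (along the carrier's y axis): x = 50, y = 0, z = 121.
- latch (a point): Centre of the top of the grey latch pedestal, 90 x 90, 126 tall, at x = -10, y = -200. On it lies the bolt, a brass bar along y at x = 0 (14 wide, 8 high, 94 long, middle 132 above the counter, round head at its -y end), in a dark guide (x -17 to 17, y -173 to -158, top 143 above the counter).
- catch_top (a point): Centre of the top of the fixed dark steel catch block in front of the bolt: x -55 to -22, y -221 to -207, top 146 above the counter.
- bolt (a joint): Spring bolt travel, m: 0 out, grows as it is pushed along the carrier's +y axis through its guide and over the frame's arm; stop at 0.018. Spring 3.5 N at 0, about 10 N at 0.018; it springs back when let go unless trapped. Push it beyond 0.015 for the keeper to clear the catch; trapped it rests at about 0.014.
- keeper (a joint): Keeper travel, m: 0 at the start, grows along the carrier's -x axis (to the front), stop at 0.022. Red plate 48 x 22 (y) x 6, top 142 above the counter, riding across the bolt and moving with it. With the bolt out it butts on the catch after 4 mm; with the bolt in it slides past the catch's +y side and, let go, is sprung against it: the bolt is trapped. Friction 1 N.
- keeper_knob (a point): Centre of the top of the keeper's red upright knob, 14 x 14, 45 tall above the plate (top 187 above the counter). At bolt 0, keeper 0 it is at x = 8, y = -210, z = 187. Gripped from above it serves to push the bolt (+y) and then, still pushed, to slide the keeper (-x).
- well0 (a point): Centre of the floor of well 0 of the carrier (40 below its top); 50 dia.
- well1 (a point): Centre of the floor of well 1 of the carrier (40 below its top); 50 dia.
- well2 (a point): Centre of the floor of well 2 of the carrier (40 below its top); 50 dia.
- well3 (a point): Centre of the floor of well 3 of the carrier (40 below its top); 50 dia.
- caster0: Silver sugar caster, upright; plain round body 44 dia from the foot up to 71, then a narrower domed cap (31 dia), 92 tall in all; about 0.2 kg, with a weighted foot (hard to topple); origin at the centre of its foot, z up. Three or four of the casters are present.
- caster1: Silver sugar caster, upright; plain round body 44 dia from the foot up to 71, then a narrower domed cap (31 dia), 92 tall in all; about 0.2 kg, with a weighted foot (hard to topple); origin at the centre of its foot, z up. Three or four of the casters are present.
- caster2: Silver sugar caster, upright; plain round body 44 dia from the foot up to 71, then a narrower domed cap (31 dia), 92 tall in all; about 0.2 kg, with a weighted foot (hard to topple); origin at the centre of its foot, z up. Three or four of the casters are present.
- caster3: Silver sugar caster, upright; plain round body 44 dia from the foot up to 71, then a narrower domed cap (31 dia), 92 tall in all; about 0.2 kg, with a weighted foot (hard to topple); origin at the centre of its foot, z up. Three or four of the casters are present.
- sanitizer: Bystander to leave where it is: clear and blue pump bottle, 68 dia, 170 tall (mm); origin at its underside.
- polish: Bystander to leave where it is: round jar with red label, 68 dia, 70 tall (mm); origin at its underside.
- dish: Bystander to leave where it is: round covered silver dish, 127 dia, 76 tall with its knob (mm); origin at its underside.
- ringbox: Bystander to leave where it is: blue fabric ring box, 55 x 55 x 38 tall (mm); origin at its underside.
- loupe: Bystander to leave where it is: black eye loupe, 38 dia, 30 tall (mm); origin at its underside.
- driver: Bystander to leave where it is: screwdriver lying flat, 160 long (mm); origin at its underside, middle of its length.
- notepad: Bystander to leave where it is: paper pad, 75 x 105 x 10 (mm); origin at its underside.
There are look-alikes about, which are no part of the job. Leave any brown look-alike of the caster0 alone.

How it is judged (in metres and radians):
On the way, in this order (a step that is already met when the one before it is completed fails the run):
1. the clamp frame is swung open (value of joint frame above 1.6 rad), for 0.2 s.
2. every caster stands fully down in a well (z of caster0 in the frame of carrier between 0.015 and 0.025 m and angle between each of caster0, caster1, caster2, caster3's own z axis and vertical below 0.12 rad and (horizontal distance between caster0 and well0 below 0.007 m or horizontal distance between caster0 and well1 below 0.007 m or horizontal distance between caster0 and well2 below 0.007 m or horizontal distance between caster0 and well3 below 0.007 m) and z of caster1 in the frame of carrier between 0.015 and 0.025 m and (horizontal distance between caster1 and well0 below 0.007 m or horizontal distance between caster1 and well1 below 0.007 m or horizontal distance between caster1 and well2 below 0.007 m or horizontal distance between caster1 and well3 below 0.007 m) and z of caster2 in the frame of carrier between 0.015 and 0.025 m and (horizontal distance between caster2 and well0 below 0.007 m or horizontal distance between caster2 and well1 below 0.007 m or horizontal distance between caster2 and well2 below 0.007 m or horizontal distance between caster2 and well3 below 0.007 m) and z of caster3 in the frame of carrier between 0.015 and 0.025 m and (horizontal distance between caster3 and well0 below 0.007 m or horizontal distance between caster3 and well1 below 0.007 m or horizontal distance between caster3 and well2 below 0.007 m or horizontal distance between caster3 and well3 below 0.007 m)), for 0.2 s.
3. the frame is shut over the seated casters (all of step 2 and value of joint frame below 0.07 rad), for 0.2 s.
4. the bolt is pushed in over the shut frame's arm (value of joint frame below 0.07 rad and value of joint bolt above 0.011 m), for 0.1 s.
At the end, for the whole second after the job is handed in: Every caster present stands upright (within 0.12 rad) in a well, within 7 mm of its centre and with its foot within 5 mm of the well floor; the frame is shut (below 0.07 rad); the bolt is held in (above 0.011 m) by the keeper, which is slid forward by more than 0.012 m (all of step 2 and all of step 4 and value of joint keeper above 0.012 m); the robot touches nothing.
It fails at once if one of the other things on the counter is moved more than 40 mm (distance of any of sanitizer, polish, dish, ringbox, loupe, driver, notepad from where it was at the start of the episode above 0.04 m).
Of caster0, caster1, caster2, caster3 only 3 to 4 are there at a start; the rules pass over those that are not, and their reading is None.
At some moment in a run one of caster0, caster1, caster2, caster3 may be knocked a few centimetres aside while the robot is not near it.
It also fails if it takes over 208 s, if anything falls off the work surface, if the arm or the gripper's body presses on something with over 40 N, if the wrist force passes 120 N, or if a joint passes its speed limit or range.

## Robot

A 6-joint arm with a two-finger parallel gripper is mounted at the origin on the work surface. World frame = base frame: x ahead of the robot, y to its left, z up, the work surface at z = 0. Lengths are in m, angles in degrees, forces in N, time in s.
With the tool pointing down it reaches from about 0.25 to 0.725 m from the base axis. Payload 9.7 kg.
Tool frame: the origin (TCP) lies midway between the tips of the shut fingers; the grasp point (between the pads) lies 19 mm behind it (bot.hold_point_z is the distance from the TCP to the grasp point, in m); z points along the fingers, y is the line along which they close (so a half turn about z gives the same grasp; the last joint's range is limited). The gripper opens to 85 mm and grips with 20 to 120 N. Pads are 22 mm wide; open, the fingers measure 114 mm over their backs; the gripper's body (76 mm by 85 mm) begins 54 mm behind the grasp point. The pads swing forward as they close: fully open they stand 13 mm farther back than shut.
Start: joints at [68.698, 4.979, 10.078, 95.1, 0, 90], TCP at [0.2, 0.512, 0.231] pointing down, gripper open.
Joint ranges: [-179.16, 179.16], [-48.56, 103.87], [-65.8, 70.77], [-126.05, 130.52], [-82.76, 87.17], [-180, 180]. Speed limits (degrees/s): [127.2, 127.2, 147.25, 180, 180, 180].

## Interface

Orientations are given as [roll, pitch, yaw] about the fixed x, y, z axes, in that order (R = Rz(yaw) Ry(pitch) Rx(roll)).
In Python, from workcell import bot gives the robot as it stands.
- The arm moves only by the tool play_rows, never from a script. Its argument "steps" is a list that holds one entry, the list of rows, each a list of 4 numbers: the shift along the tool's x, y, z in m, then the turn about the tool's z in rad. In form: [[[tx, ty, tz, yaw], ...]]. A call has exactly 5 rows; each row shifts and turns the commanded pose from where the row before left it, along the tool's axes as they then stand; what a row does not reach is not made up. A row lasts 1/12 s, in which the tool goes at most 41.7 mm and 7.16 degrees, less where a joint would pass 70% of its speed; a pose out of reach is approached as far as the arm can. A call is refused whole if a number of a shift passes 0.0417 or a number of a turn 0.125, either way. A call with a gripper value outside its range is refused whole. "gripper" is the finger opening in m, from 0 to 0.0854, set as the call begins (left out, the last holds). The fingers move at their own pace and stop on an object; "squeeze" is the grip in N (left out, the last holds). Time passes only in rows, so rows that do not move let the fingers close, or fill a call up. It gives the time, the measured TCP pose, the force, the opening and the grip force at its end, in the units of the state.
- bot.get_obs(): the state, without advancing time (a new reading comes with each control period).
- bot.camera(name): name is "scene" or "top"; returns a dict with "img" (420x560x3 uint8, blue, green, red), "vfov" (degrees; the focal length in pixels is half the picture's height over the tangent of half this angle, whatever the lens; pixels are square), "cx", "cy" (the principal point, pixels), "D" ([k1, k2, p1, p2, k3] as OpenCV has them; the pictures are not rectified), "xyz" and "attitude" of the camera in the world. Camera axes: x right, y down, z forward; pixel columns grow to the right and rows downward; lengths in m; the calibration is good to about 2 mm. A picture is of the moment at which its call begins. There is no depth.
- bot.job_done(): hands the job in; it is judged then, once.
The state is a dict: "time": time; "q": joint angles; "qd": joint speeds; "joint_efforts": joint torques, N m; "ee_pos": TCP position; "tcp_rot": TCP orientation; "wrist_force": force on the tool from outside, world axes, zero at the start; "torque": the same for the moment, N m; "opening": finger opening in m; "grasp_force": force on a finger pad.
Only numpy, scipy, OpenCV 4.12 (cv2) and the standard library are available. Lean on these libraries where they do the work, as an engineer would, in place of code of your own. Each camera call takes 0.05 s, during which the arm holds its last target. There are 200 camera calls.

## Working session

There is one attempt and no reset: what is moved stays moved. The work goes in short steps, Python scripts to look and compute and a tool call to move; the robot and the scene stay as the last step left them, time stands still between calls to the robot, and variables do not carry over. Pictures are saved under pics/ and viewed, at most 14 in all, crops included, and the job is handed in when it is done.

Besides the shell and the picture viewer there is one more tool, called after "Request:" by a JSON object that holds its "method" and its "body". play_rows: Moves the arm, as the interface text tells. Its arguments: {"type":"object","properties":{"steps":{"type":"array","items":{"type":"array","items":{"type":"array","items":{"type":"number"}}}},"gripper":{"type":"number"},"squeeze":{"type":"number"}},"required":["steps"]}

```bash
mkdir -p pics
python3 - <<'E'
from workcell import bot
import cv2
print(bot.get_obs())
for n in("scene","top"):
    c=bot.camera(n); cv2.imwrite(f"pics/{n}0.png",c["img"]); print({k:v for k,v in c.items() if k!="img"})
    cv2.imwrite(f"pics/{n}0b.png",cv2.resize(c["img"],(784,588),interpolation=cv2.INTER_CUBIC))
E
```

```text
{'time': 0.0, 'q': array([ 6.86979637e+01,  5.01242429e+00,  1.00352813e+01,  9.50998215e+01,
       -6.59074477e-04,  9.00010971e+01]), 'qd': array([-0.02132194, -0.10645149,  0.01913673,  0.0590486 ,  0.07774121,
       -0.02191567]), 'joint_efforts': array([-1.08119370e-03, -5.20392358e+01,  4.64801788e+01,  1.65130338e-02,
       -5.64944025e-05,  2.75149034e-05]), 'ee_pos': array([0.1997278 , 0.5122125 , 0.23057777]), 'tcp_rot': array([-1.79923036e+02,  6.60547530e-04,  1.58696868e+02]), 'wrist_force': array([ 0.21975504, -0.70179156,  0.41272004]), 'torque': array([-0.0179459 ,  0.01962463, -0.01433087]), 'grasp_force': 0.0, 'opening': 0.08569672275211715}
{'vfov': 55.85330319278266, 'cx': 279.6204001707138, 'cy': 210.94960102751418, 'D': array([-0.00905818,  0.        ,  0.        ,  0.        ,  0.        ]), 'xyz': array([ 0.95857852, -0.68563804,  0.82902481]), 'attitude': array([-129.49469686,    1.00379258,   30.35027664])}
{'vfov': 56.883931447880656, 'cx': 273.70939256487395, 'cy': 214.05757242224632, 'D': array([-0.04974165,  0.        ,  0.        ,  0.        ,  0.        ]), 'xyz': array([0.34122151, 0.03869641, 1.2875193 ]), 'attitude': array([-171.46602725,   -1.34411726,  -88.92936575])}
```

View pics/scene0b.png

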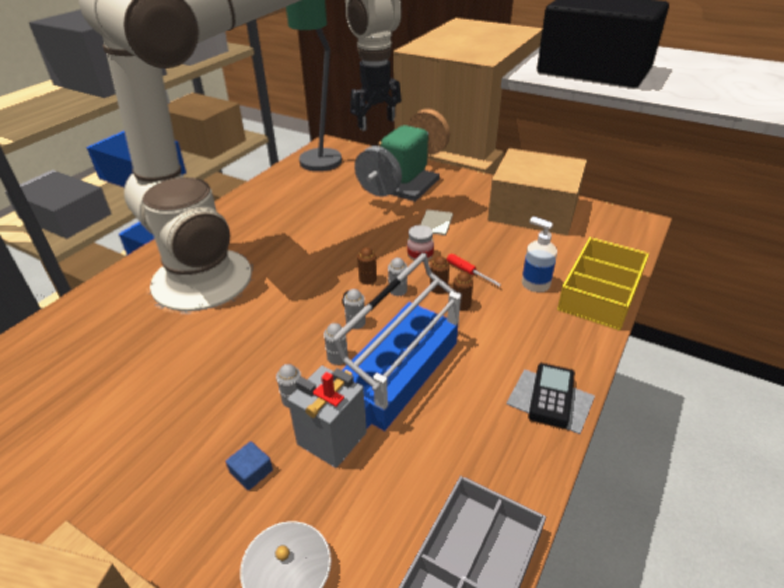

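View pics/top0b.png

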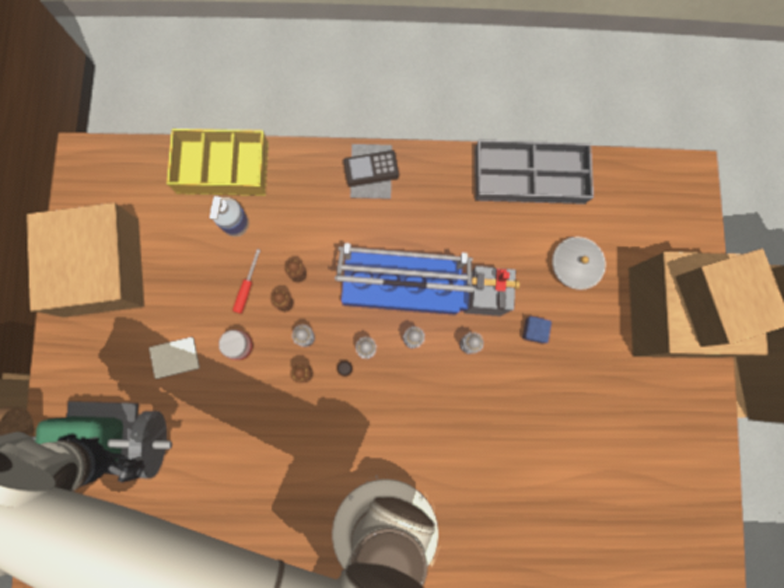

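The top view (784-wide) shows four silver casters at (303,335), (366,347), (414,337) and (472,343). The brown look-alikes are at (296,268), (282,298) and (301,370), and I'll leave them alone. The silver ones match the description, and I'll confirm that in an enlarged crop.

```bash
cat > h.py <<'E'
import numpy as np, cv2
from scipy.spatial.transform import Rotation as R
from workcell import bot
def K(c):
    h=c["img"].shape[0]; f=h/2/np.tan(np.radians(c["vfov"]/2))
    return np.array([[f,0,c["cx"]],[0,f,c["cy"]],[0,0,1.]])
def rot(c): return R.from_euler("xyz",c["attitude"],degrees=True).as_matrix()
def ray(c,p):
    u=cv2.undistortPoints(np.array([[p]],float),K(c),c["D"])[0,0]
    return rot(c)@np.array([u[0],u[1],1])
def onz(c,p,z):
    d=ray(c,p); return c["xyz"]+d*(z-c["xyz"][2])/d[2]
def proj(c,P):
    M=rot(c).T; r,_=cv2.Rodrigues(M)
    return cv2.projectPoints(np.array(P,float).reshape(-1,1,3),r,-M@c["xyz"],K(c),c["D"])[0][:,0]
def tri(c1,p1,c2,p2):
    d1,d2=ray(c1,p1),ray(c2,p2); A=np.stack([d1,-d2],1)
    s=np.linalg.lstsq(A,c2["xyz"]-c1["xyz"],rcond=None)[0]
    a=c1["xyz"]+s[0]*d1; b=c2["xyz"]+s[1]*d2
    return (a+b)/2,np.linalg.norm(a-b)
def crop(c,x,y,w,h,s,name):
    cv2.imwrite(name,cv2.resize(c["img"][y:y+h,x:x+w],None,fx=s,fy=s,interpolation=cv2.INTER_CUBIC))
E
python3 - <<'E'
from h import *
t=bot.camera("top"); s=bot.camera("scene")
crop(t,190,165,200,110,4,"pics/t1.png"); crop(s,190,170,150,160,3.7,"pics/s1.png")
for p in[(303,335),(366,347),(414,337),(472,343)]:
    print(onz(t,np.array(p)/1.4,0.09).round(3))
for p in[(346,247),(463,258)]: print(onz(t,np.array(p)/1.4,0.133).round(4))
hsv=cv2.cvtColor(t["img"],cv2.COLOR_BGR2HSV)
E
```

```text
[0.439 0.189 0.09 ]
[0.415 0.05  0.09 ]
[ 0.439 -0.056  0.09 ]
[ 0.429 -0.185  0.09 ]
[0.6294 0.0981 0.133 ]
[ 0.611 -0.158  0.133]
```

View pics/t1.png

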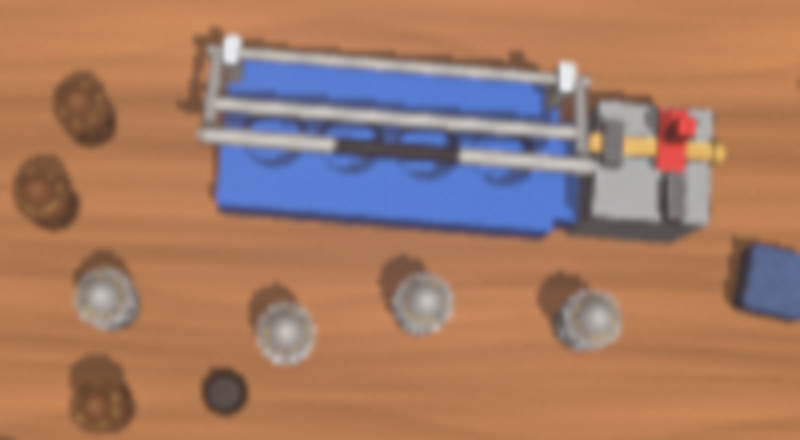

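View pics/s1.png

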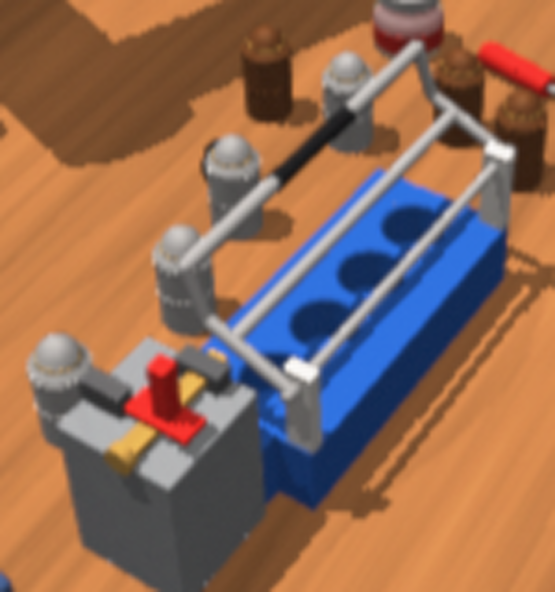

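The crops confirm four silver casters at t1 px (105,296), (287,332), (425,302) and (596,318). The cheek tops are at (232,48) and (567,76). The frame is partly raised, with its sleeve centre at t1 (397,150) and s1 (315,146).

```bash
cat > fit.py <<'E'
from h import *
from scipy.optimize import least_squares
t=bot.camera("top"); s=bot.camera("scene")
T=lambda x,y:np.array([x/4+190,y/4+165]); S=lambda x,y:np.array([x/3.7+190,y/3.7+170])
L=[(.05,.129,.133),(.05,-.129,.133),(-.06,.135,.06),(-.06,-.135,.06)]
pt=[T(232,48),T(567,76),T(218,210),T(550,234)]
Ls=L[:2]; ps=[S(499,153),S(300,370)]
def w(p,X): a=p[2]; return np.array([[np.cos(a),-np.sin(a),0],[np.sin(a),np.cos(a),0],[0,0,1]])@np.array(X).T+np.array([[p[0]],[p[1]],[0]])
f=lambda p:np.r_[(proj(t,w(p,L).T)-pt).ravel(),(proj(s,w(p,Ls).T)-ps).ravel()]
r=least_squares(f,[.56,-.03,-.07]); p=r.x; print(p,np.degrees(p[2]),r.fun.round(1))
h,e=tri(t,T(397,150),s,S(315,146)); print("handle",h,e)
l=w([0,0,-p[2]],(h-[p[0],p[1],0])[None])[:,0]; print("local",l, "angle",np.degrees(np.arctan2(l[2]-.121,.05-l[0])-np.arctan2(.03,.1)))
print("knobtop", proj(t,w(p,[(.008,-.21,.187)]).T)-T(683,123))
for a,b in zip([T(105,296),T(287,332),T(425,302),T(596,318)],[S(347,60),S(232,142),S(181,232),S(58,340)]):
    print(onz(t,a,.09).round(4),tri(t,a,s,b)[0].round(3))
print(w(p,[(0,-.093,.02),(0,-.031,.02),(0,.031,.02),(0,.093,.02)]).T.round(4))
E
python3 fit.py
```

```text
[ 0.56975286 -0.0294199  -0.05727015] -3.28133800611297 [-0.3  0.2 -0.  -0.1 -0.7 -1.5  0.4 -0.9 -1.2 -0.5 -0.7  0. ]
handle [ 0.54307878 -0.02628674  0.19165988] 0.005743067226256179
local [-0.02680968  0.00160123  0.19165988] angle 25.912780255065652
knobtop [[0.94780791 0.26892839]]
[0.4397 0.1899 0.09  ] [0.442 0.192 0.091]
[0.4149 0.0489 0.09  ] [0.417 0.051 0.091]
[ 0.4402 -0.0574  0.09  ] [ 0.442 -0.056  0.09 ]
[ 0.4304 -0.1906  0.09  ] [ 0.432 -0.189  0.091]
[[ 0.5644 -0.1223  0.02  ]
 [ 0.568  -0.0604  0.02  ]
 [ 0.5715  0.0015  0.02  ]
 [ 0.5751  0.0634  0.02  ]]
```

Request:
{"method": "play_rows", "body": {"steps": [[[0,0,-0.003,0.0838],[0,0,-0.003,0.0838],[0,0,-0.003,0.0838],[0,0,-0.003,0.0838],[0,0,-0.003,0.0838]]], "gripper": 0.04}}

```text
time: 0.72
ee_pos: [0.1998, 0.5124, 0.2463]
tcp_rot: [-180.0, 0.0, 134.5]
wrist_force: [-0.4, 0.5, -0.4]
opening: 0.04
grasp_force: 0.0
```

Request:
{"method": "play_rows", "body": {"steps": [[[0,0,-0.003,0.0838],[0,0,-0.003,0.0838],[0,0,-0.003,0.0838],[0,0,-0.003,0.0838],[0,0,-0.003,0.0838]]]}}

```text
time: 1.13
ee_pos: [0.1998, 0.5124, 0.2614]
tcp_rot: [-180.0, 0.0, 110.4]
wrist_force: [-0.8, -0.3, 0.3]
opening: 0.0403
grasp_force: 0.0
```

Request:
{"method": "play_rows", "body": {"steps": [[[0,0,-0.003,0.0838],[0,0,-0.003,0.0838],[0,0,-0.003,0.0838],[0,0,-0.003,0.0838],[0,0,-0.003,0.0838]]]}}

```text
time: 1.55
ee_pos: [0.1998, 0.5124, 0.2764]
tcp_rot: [-180.0, 0.0, 86.4]
wrist_force: [-0.6, -1.1, 0.1]
opening: 0.0398
grasp_force: 0.0
```

Request:
{"method": "play_rows", "body": {"steps": [[[-0.026,0.0187,0,0],[-0.026,0.0187,0,0],[-0.026,0.0187,0,0],[-0.026,0.0187,0,0],[-0.026,0.0187,0,0]]]}}

```text
time: 1.97
ee_pos: [0.286, 0.3759, 0.2763]
tcp_rot: [180.0, -0.0, 86.7]
wrist_force: [-0.3, 0.0, -0.5]
opening: 0.0399
grasp_force: 0.0
```

Request:
{"method": "play_rows", "body": {"steps": [[[-0.026,0.0187,0,0],[-0.026,0.0187,0,0],[-0.026,0.0187,0,0],[-0.026,0.0187,0,0],[-0.026,0.0187,0,0]]]}}

```text
time: 2.38
ee_pos: [0.3719, 0.2406, 0.2764]
tcp_rot: [180.0, -0.0, 86.7]
wrist_force: [1.0, 0.9, 0.8]
opening: 0.0401
grasp_force: 0.0
```

Request:
{"method": "play_rows", "body": {"steps": [[[-0.026,0.0187,0,0],[-0.026,0.0187,0,0],[-0.026,0.0187,0,0],[-0.026,0.0187,0,0],[-0.026,0.0187,0,0]]]}}

```text
time: 2.8
ee_pos: [0.4578, 0.1052, 0.2764]
tcp_rot: [180.0, -0.0, 86.7]
wrist_force: [0.3, 0.9, -0.5]
opening: 0.0401
grasp_force: 0.0
```

Request:
{"method": "play_rows", "body": {"steps": [[[-0.026,0.0187,0,0],[-0.026,0.0187,0,0],[-0.026,0.0187,0,0],[-0.026,0.0187,0,0],[0,0,0,0]]]}}

```text
time: 3.22
ee_pos: [0.5278, -0.0052, 0.2751]
tcp_rot: [-180.0, 0.1, 86.5]
wrist_force: [0.7, 0.6, 0.3]
opening: 0.0403
grasp_force: 0.0
```

```bash
cat > st.py <<'E'
from h import *
P=np.array([.5698,-.0294]); a=-.0573
def loc(w): d=np.array(w[:2])-P; return np.r_[np.cos(a)*d[0]+np.sin(a)*d[1],-np.sin(a)*d[0]+np.cos(a)*d[1],w[2:]]
if __name__=="__main__":
    o=bot.get_obs(); print("t",o["time"],"loc",loc(o["ee_pos"]).round(4),"rot",o["tcp_rot"].round(2),"carrier-yaw",-3.28+90,"F",o["wrist_force"].round(1),"open",round(o["opening"],4),"g",o["grasp_force"],"q",o["q"].round(0))
E
python3 st.py; python3 -c "
from st import *
for w in[(.4405,.1905,0),(.4155,.0495,0),(.441,-.057,0),(.431,-.190,0)]: print(loc(w).round(4))"
```

```text
t 3.2167 loc [-0.0433  0.0218  0.2751] rot [-1.7996e+02  7.0000e-02  8.6480e+01] carrier-yaw 86.72 F [0.7 0.6 0.3] open 0.0403 g 0.0 q [ -1.   3.  13. 100.  -0.  93.]
[-0.1417  0.2121  0.    ]
[-0.1586  0.0699  0.    ]
[-0.127  -0.0349  0.    ]
[-0.1294 -0.1683  0.    ]
```

Request:
{"method": "play_rows", "body": {"steps": [[[-0.011,0.0083,0,0],[-0.011,0.0083,0,0],[0,0,0.02,0],[0,0,0.02,0],[0,0,0.02,0]]]}}

```text
time: 3.63
ee_pos: [0.5417, -0.0245, 0.2158]
tcp_rot: [179.9, 0.0, 86.7]
wrist_force: [-0.1, 0.6, -0.4]
opening: 0.04
grasp_force: 0.0
```

Request:
{"method": "play_rows", "body": {"steps": [[[0,0,0.02,0],[0,0,0.02,0],[0,0,0.002,0],[0,0,0,0],[0,0,0,0]]]}}

```text
time: 4.05
ee_pos: [0.5416, -0.0243, 0.1755]
tcp_rot: [179.9, 0.0, 86.7]
wrist_force: [0.4, -0.1, -0.2]
opening: 0.0399
grasp_force: 0.0
```

```bash
python3 - <<'E'
from h import *
t=bot.camera("top"); s=bot.camera("scene")
a=cv2.resize(s["img"][170:310,200:340],(560,560)); 
cv2.imwrite("pics/g1.png",a)
E
python3 st.py
```

```text
t 4.15 loc [-0.0282  0.0035  0.176 ] rot [179.87  -0.    86.69] carrier-yaw 86.72 F [-0.   0.1 -0.3] open 0.0402 g 0.0 q [-3.  3.  2. 89. -0. 91.]
```

View pics/g1.png

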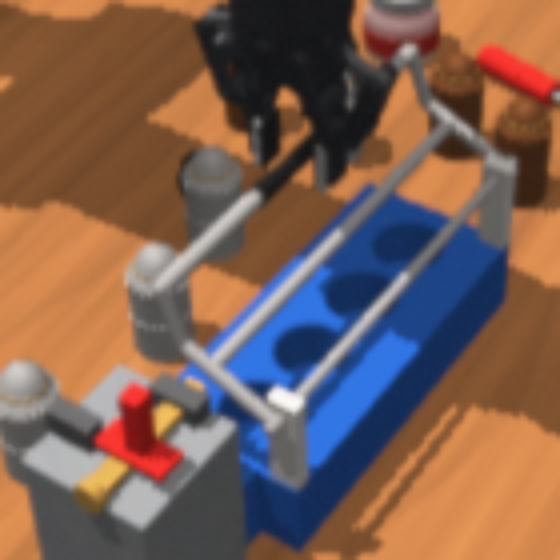

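Request:
{"method": "play_rows", "body": {"steps": [[[0,0,0,0],[0,0,0,0],[0,0,0,0],[0,0,0,0],[0,0,0,0]]], "gripper": 0, "squeeze": 30}}

```text
time: 4.57
ee_pos: [0.5415, -0.0243, 0.1743]
tcp_rot: [180.0, -0.0, 86.7]
wrist_force: [4.0, -0.6, -3.6]
opening: 0.0104
grasp_force: 29.6
```

Request:
{"method": "play_rows", "body": {"steps": [[[0,0,0,0],[0,0,0,0],[0,0,0,0],[0,0,0,0],[0,0,0,0]]]}}

```text
time: 4.98
ee_pos: [0.5414, -0.0243, 0.1742]
tcp_rot: [180.0, -0.0, 86.7]
wrist_force: [5.9, 0.2, -4.6]
opening: 0.0106
grasp_force: 29.5
```

```bash
python3 st.py; python3 -c "
import numpy as np
f=np.radians(np.linspace(42.6,131.3,21)); x=.05-.1044*np.cos(f); z=.121+.1044*np.sin(f)
for a,b in zip(np.diff(x),-np.diff(z)): print([0,round(a,4),round(b,4),0])"
```

```text
t 4.9833 loc [-0.0286  0.0035  0.1742] rot [179.98  -0.    86.68] carrier-yaw 86.72 F [ 5.9  0.2 -4.6] open 0.0106 g 29.515577852725983 q [-3.  3.  2. 89.  0. 91.]
[0, np.float64(0.0057), np.float64(-0.0057), 0]
[0, np.float64(0.0061), np.float64(-0.0053), 0]
[0, np.float64(0.0065), np.float64(-0.0048), 0]
[0, np.float64(0.0069), np.float64(-0.0043), 0]
[0, np.float64(0.0072), np.float64(-0.0037), 0]
[0, np.float64(0.0074), np.float64(-0.0032), 0]
[0, np.float64(0.0077), np.float64(-0.0026), 0]
[0, np.float64(0.0078), np.float64(-0.002), 0]
[0, np.float64(0.008), np.float64(-0.0014), 0]
[0, np.float64(0.008), np.float64(-0.0007), 0]
[0, np.float64(0.0081), np.float64(-0.0001), 0]
[0, np.float64(0.0081), np.float64(0.0005), 0]
[0, np.float64(0.008), np.float64(0.0011), 0]
[0, np.float64(0.0079), np.float64(0.0017), 0]
[0, np.float64(0.0077), np.float64(0.0023), 0]
[0, np.float64(0.0075), np.float64(0.0029), 0]
[0, np.float64(0.0073), np.float64(0.0035), 0]
[0, np.float64(0.007), np.float64(0.0041), 0]
[0, np.float64(0.0066), np.float64(0.0046), 0]
[0, np.float64(0.0063), np.float64(0.0051), 0]
```

Request:
{"method": "play_rows", "body": {"steps": [[[0,0.0057,-0.0057,0],[0,0.0061,-0.0053,0],[0,0.0065,-0.0048,0],[0,0.0069,-0.0043,0],[0,0.0072,-0.0037,0]]]}}

```text
time: 5.4
ee_pos: [0.5712, -0.0261, 0.1997]
tcp_rot: [-179.8, 0.0, 86.7]
wrist_force: [-13.9, 0.0, 13.4]
opening: 0.0105
grasp_force: 31.3
```

Request:
{"method": "play_rows", "body": {"steps": [[[0,0.0074,-0.0032,0],[0,0.0077,-0.0026,0],[0,0.0078,-0.002,0],[0,0.008,-0.0014,0],[0,0.008,-0.0007,0]]]}}

```text
time: 5.82
ee_pos: [0.6116, -0.0285, 0.2099]
tcp_rot: [-180.0, 0.0, 86.7]
wrist_force: [-4.5, -0.7, 1.8]
opening: 0.0106
grasp_force: 31.1
```

```bash
python3 st.py
```

```text
t 5.8167 loc [0.0417 0.0033 0.2099] rot [-1.7998e+02  1.0000e-02  8.6670e+01] carrier-yaw 86.72 F [-4.5 -0.7  1.8] open 0.0106 g 31.095989048480988 q [-3. 13. 17. 94. -0. 91.]
```

Request:
{"method": "play_rows", "body": {"steps": [[[0,0.0081,-0.0001,0],[0,0.0081,0.0005,0],[0,0.008,0.0011,0],[0,0.0079,0.0017,0],[0,0.0077,0.0023,0]]]}}

```text
time: 6.23
ee_pos: [0.6517, -0.0309, 0.2036]
tcp_rot: [-180.0, 0.0, 86.7]
wrist_force: [-3.0, -1.1, 6.9]
opening: 0.0109
grasp_force: 33.7
```

Request:
{"method": "play_rows", "body": {"steps": [[[0,0.0075,0.0029,0],[0,0.0073,0.0035,0],[0,0.007,0.0041,0],[0,0.0066,0.0046,0],[0,0.004,0.003,0]]]}}

```text
time: 6.65
ee_pos: [0.6852, -0.0329, 0.1841]
tcp_rot: [180.0, 0.0, 86.7]
wrist_force: [-1.9, -2.7, 6.3]
opening: 0.0107
grasp_force: 35.0
```

Request:
{"method": "play_rows", "body": {"steps": [[[0,0.0,0.0,0],[0,0,0,0],[0,0,0,0],[0,0,0,0],[0,0,0,0]]]}}

```text
time: 7.07
ee_pos: [0.6846, -0.0329, 0.1844]
tcp_rot: [180.0, 0.0, 86.7]
wrist_force: [2.7, -4.4, 1.7]
opening: 0.011
grasp_force: 34.7
```

```bash
python3 st.py
```

```text
t 7.0667 loc [0.1148 0.0031 0.1844] rot [1.7997e+02 2.0000e-02 8.6670e+01] carrier-yaw 86.72 F [ 2.7 -4.4  1.7] open 0.011 g 34.73725497722626 q [-3. 24. 28. 94. -0. 91.]
```

Request:
{"method": "play_rows", "body": {"steps": [[[0,0,0,0],[0,0,0,0],[0,0,0,0],[0,0,-0.02,0],[0,0,-0.025,0]]], "gripper": 0.035}}

```text
time: 7.48
ee_pos: [0.6833, -0.0322, 0.2274]
tcp_rot: [-179.7, -0.0, 86.7]
wrist_force: [0.6, -0.0, 0.7]
opening: 0.035
grasp_force: 0.0
```

Request:
{"method": "play_rows", "body": {"steps": [[[0,0,-0.02,0],[0.01,-0.013,0,0],[0.02,-0.025,0,0],[0.02,-0.025,0,0],[0.02,-0.025,0,0]]]}}

```text
time: 7.9
ee_pos: [0.5994, 0.0432, 0.2489]
tcp_rot: [-179.9, -0.0, 86.7]
wrist_force: [-0.2, 0.7, 0.4]
opening: 0.035
grasp_force: 0.0
```

Request:
{"method": "play_rows", "body": {"steps": [[[0.02,-0.025,0,0],[0.02,-0.025,0,0],[0.02,-0.025,0,0],[0.02,-0.025,0,0],[0,0,0,0]]], "gripper": 0.066}}

```text
time: 8.32
ee_pos: [0.502, 0.1309, 0.2504]
tcp_rot: [-180.0, -0.1, 86.9]
wrist_force: [-1.1, -0.4, -0.6]
opening: 0.0657
grasp_force: 0.0
```

```bash
cat > cast.py <<'E'
from st import *
def casters(name=None):
    t=bot.camera("top"); hsv=cv2.cvtColor(t["img"],cv2.COLOR_BGR2HSV)
    m=cv2.inRange(hsv,(0,0,90),(180,70,255)); m=cv2.morphologyEx(m,cv2.MORPH_OPEN,np.ones((3,3)))
    n,l,s,c=cv2.connectedComponentsWithStats(m)
    for i in range(1,n):
        w=onz(t,c[i],.08); q=loc(w)
        if 60<s[i,4]<600 and -.25<q[0]<.06 and -.35<q[1]<.35: print("blob",c[i].round(1),"area",s[i,4],s[i,2:4],"loc",q.round(4))
    if name: cv2.imwrite(name,cv2.resize(t["img"][155:285,190:390],None,fx=4,fy=4,interpolation=cv2.INTER_CUBIC))
casters("pics/c.png")
E
python3 cast.py; python3 st.py
```

```text
blob [345.9 206.2] area 421 [17 31] loc [-0.0059 -0.1866  0.08  ]
blob [362.2 213.2] area 153 [11 17] loc [-0.0242 -0.2398  0.08  ]
blob [294.9 240.3] area 185 [15 16] loc [-0.1268 -0.032   0.08  ]
blob [336.7 244.7] area 187 [16 14] loc [-0.1303 -0.1635  0.08  ]
t 8.3667 loc [-0.0752  0.1551  0.2502] rot [ 1.7996e+02 -5.0000e-02  8.6860e+01] carrier-yaw 86.72 F [0.4 0.6 0.4] open 0.0656 g 0.0 q [ 14.   1.   8.  97.   0. 108.]
```

Request:
{"method": "play_rows", "body": {"steps": [[[0.019,-0.022,0,0],[0.019,-0.022,0,0],[0.019,-0.0225,0,0],[0,0,0.02,0],[0,0,0.03,0]]]}}

```text
time: 8.78
ee_pos: [0.4431, 0.19, 0.2015]
tcp_rot: [179.7, -0.1, 86.8]
wrist_force: [1.7, 0.2, -0.5]
opening: 0.0659
grasp_force: 0.0
```

Request:
{"method": "play_rows", "body": {"steps": [[[0,0,0.03,0],[0,0,0.03,0],[0,0,0.01,0],[0,0,0,0],[0,0,0,0]]]}}

```text
time: 9.2
ee_pos: [0.4427, 0.1886, 0.1301]
tcp_rot: [-180.0, 0.0, 86.7]
wrist_force: [-0.3, -0.3, -0.3]
opening: 0.0661
grasp_force: 0.0
```

```bash
python3 st.py
python3 - <<'E'
from h import *
s=bot.camera("scene"); crop(s,220,110,110,130,4.5,"pics/g2.png")
E
```

```text
t 9.2 loc [-0.1394  0.2104  0.1301] rot [-179.99    0.     86.65] carrier-yaw 86.72 F [-0.3 -0.3 -0.3] open 0.0661 g 0.0 q [ 23.  -5. -11.  84.   0. 116.]
```

View pics/g2.png

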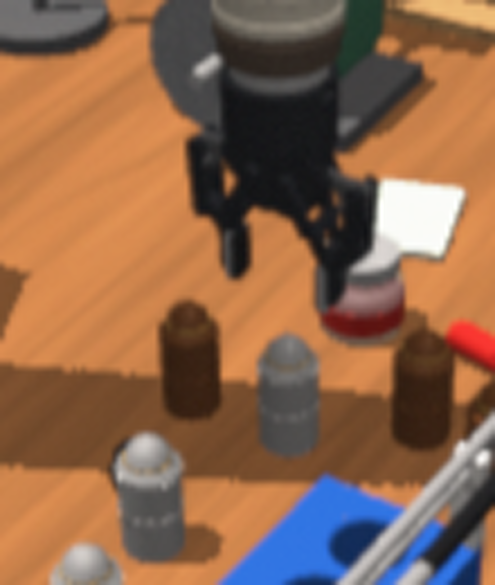

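The gripper is centred over the silver caster, at g2 px (288,400), and the brown one at (190,360) is clear of the fingers.

Request:
{"method": "play_rows", "body": {"steps": [[[0.0017,-0.002,0.02,0],[0,0,0.025,0],[0,0,0.025,0],[0,0,0.015,0],[0,0,0,0]]]}}

```text
time: 9.67
ee_pos: [0.44, 0.1903, 0.0432]
tcp_rot: [-179.9, 0.1, 86.7]
wrist_force: [-0.4, 0.3, -1.4]
opening: 0.0659
grasp_force: 0.0
```

Request:
{"method": "play_rows", "body": {"steps": [[[0,0,0,0],[0,0,0,0],[0,0,0,0],[0,0,0,0],[0,0,0,0]]], "gripper": 0.03, "squeeze": 30}}

```text
time: 10.08
ee_pos: [0.4418, 0.1911, 0.0469]
tcp_rot: [179.8, -0.1, 86.7]
wrist_force: [-0.5, -0.3, 6.9]
opening: 0.0428
grasp_force: 31.3
```

Request:
{"method": "play_rows", "body": {"steps": [[[0,0,0,0],[0,0,0,0],[0,0,0,0],[0,0,-0.01,0],[0,0,-0.015,0]]]}}

```text
time: 10.5
ee_pos: [0.44, 0.1904, 0.0698]
tcp_rot: [-179.9, 0.0, 86.7]
wrist_force: [1.2, -0.4, -2.4]
opening: 0.043
grasp_force: 31.3
```

Request:
{"method": "play_rows", "body": {"steps": [[[0,0,-0.025,0],[0,0,-0.025,0],[0,0,-0.025,0],[0,0,0,0],[0,0,0,0]]]}}

```text
time: 10.92
ee_pos: [0.4414, 0.191, 0.1466]
tcp_rot: [179.8, -0.1, 86.7]
wrist_force: [-0.1, -0.4, -3.6]
opening: 0.0428
grasp_force: 31.4
```

```bash
python3 st.py;python3 cast.py
```

```text
t 10.9167 loc [-0.1408  0.2127  0.1466] rot [ 1.7982e+02 -9.0000e-02  8.6680e+01] carrier-yaw 86.72 F [-0.1 -0.4 -3.6] open 0.0428 g 31.431694891070947 q [ 23.  -6. -10.  86.  -0. 117.]
blob [346.  206.3] area 425 [18 31] loc [-0.0061 -0.1868  0.08  ]
blob [362.2 213.2] area 153 [11 17] loc [-0.0242 -0.2398  0.08  ]
blob [295.  240.4] area 182 [15 16] loc [-0.127  -0.0321  0.08  ]
blob [336.7 244.7] area 187 [16 14] loc [-0.1303 -0.1635  0.08  ]
blob [260.7 247.9] area 176 [14 15] loc [-0.1585  0.0725  0.08  ]
```

Request:
{"method": "play_rows", "body": {"steps": [[[-0.015,0.0176,0,0],[-0.015,0.0176,0,0],[-0.015,0.0176,0,0],[-0.015,0.0176,0,0],[-0.015,0.0176,0,0]]]}}

```text
time: 11.38
ee_pos: [0.524, 0.1097, 0.143]
tcp_rot: [-179.9, 0.0, 86.7]
wrist_force: [0.6, 1.2, -2.4]
opening: 0.0428
grasp_force: 31.6
```

Request:
{"method": "play_rows", "body": {"steps": [[[-0.015,0.0176,0,0],[-0.015,0.0176,0,0],[-0.0147,0.0176,0,0],[0,0,0.01,0],[0,0,0.01,0]]]}}

```text
time: 11.8
ee_pos: [0.5741, 0.0622, 0.1226]
tcp_rot: [-179.9, 0.0, 86.6]
wrist_force: [0.0, 0.4, -3.1]
opening: 0.0428
grasp_force: 31.9
```

Request:
{"method": "play_rows", "body": {"steps": [[[0,0,0.012,0],[0,0,0,0],[0,0,0,0],[0,0,0,0],[0,0,0,0]]]}}

```text
time: 12.22
ee_pos: [0.5741, 0.0634, 0.1131]
tcp_rot: [179.9, -0.0, 86.7]
wrist_force: [0.1, -0.9, -1.1]
opening: 0.0429
grasp_force: 31.8
```

```bash
python3 st.py
python3 - <<'E'
from h import *
s=bot.camera("scene"); crop(s,220,150,140,130,5,"pics/g3.png")
import st
def W(x,y,z):
    c,n=np.cos(st.a),np.sin(st.a); return [st.P[0]+c*x-n*y,st.P[1]+n*x+c*y,z]
o=bot.get_obs(); l=st.loc(o["ee_pos"]); f=l[2]-.0455
for nm,p in dict(foot=(l[0],l[1],f),top=(l[0],l[1],f+.071),w3=(0,.093,.06),w2=(0,.031,.06)).items(): print(nm,(proj(s,[W(*p)])[0]-[220,150])*5)
E
```

```text
t 12.2167 loc [-0.001   0.0929  0.1131] rot [ 1.7994e+02 -1.0000e-02  8.6720e+01] carrier-yaw 86.72 F [ 0.1 -0.9 -1.1] open 0.0429 g 31.82850762968883 q [  6.   8.   0.  82.   0. 100.]
foot [403.20574177 396.05186714]
top [405.3064544 300.031241 ]
w3 [404.498246   406.41379166]
w2 [346.34850662 470.16352754]
```

View pics/g3.png

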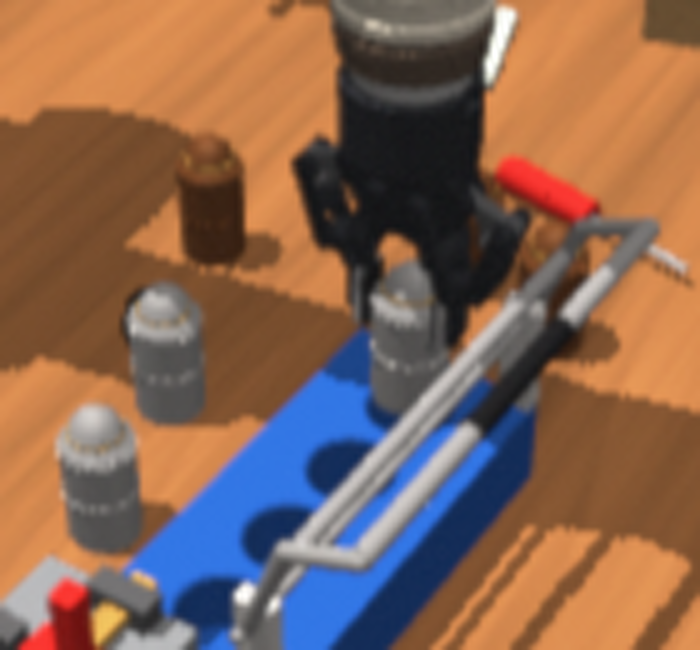

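The frame is open. The held caster's body is centred at g3 px ≈(405,360), which matches the prediction for well 3 of (404,…). I'll insert it.

Request:
{"method": "play_rows", "body": {"steps": [[[0,0.001,0.008,0],[0,0,0.008,0],[0,0,0.008,0],[0,0,0.008,0],[0,0,0.008,0]]]}}

```text
time: 12.68
ee_pos: [0.5751, 0.0626, 0.0716]
tcp_rot: [180.0, 0.0, 86.7]
wrist_force: [0.6, -4.0, -0.3]
opening: 0.0426
grasp_force: 32.1
```

Request:
{"method": "play_rows", "body": {"steps": [[[0,0,0.005,0],[0,0,0.003,0],[0,0,0,0],[0,0,0,0],[0,0,0,0]]]}}

```text
time: 13.1
ee_pos: [0.5751, 0.0625, 0.0667]
tcp_rot: [179.9, 0.0, 86.7]
wrist_force: [-8.3, -5.0, 19.8]
opening: 0.0433
grasp_force: 34.1
```

```bash
python3 st.py
```

```text
t 13.1 loc [0.     0.092  0.0667] rot [1.799e+02 3.000e-02 8.665e+01] carrier-yaw 86.72 F [-8.3 -5.  19.8] open 0.0433 g 34.093704039696604 q [  6.   9.  -4.  77.  -0. 100.]
```

Request:
{"method": "play_rows", "body": {"steps": [[[0,0,-0.001,0],[0,0,0,0],[0,0,0,0],[0,0,-0.01,0],[0,0,-0.02,0]]], "gripper": 0.053}}

```text
time: 13.52
ee_pos: [0.5737, 0.063, 0.0935]
tcp_rot: [-179.8, 0.0, 86.7]
wrist_force: [-0.1, 0.4, -0.6]
opening: 0.0531
grasp_force: 0.0
```

Request:
{"method": "play_rows", "body": {"steps": [[[0,0,-0.025,0],[0,0,-0.025,0],[0,0,-0.025,0],[-0.002,-0.015,0,0],[-0.004,-0.026,0,0]]]}}

```text
time: 13.93
ee_pos: [0.5356, 0.0597, 0.1722]
tcp_rot: [179.8, -0.1, 86.7]
wrist_force: [-0.0, -0.0, -0.3]
opening: 0.0529
grasp_force: 0.0
```

Request:
{"method": "play_rows", "body": {"steps": [[[-0.004,-0.026,0,0],[-0.004,-0.026,0,0],[-0.004,-0.026,0,0],[0,-0.02,0,0],[0,0,0,0]]], "gripper": 0.066}}

```text
time: 14.35
ee_pos: [0.4329, 0.0532, 0.1716]
tcp_rot: [180.0, -0.0, 86.7]
wrist_force: [0.0, 0.3, -0.1]
opening: 0.0662
grasp_force: 0.0
```

```bash
python3 cast.py; python3 st.py;  python3 - <<'E'
from h import *
s=bot.camera("scene"); crop(s,200,150,160,140,4.5,"pics/g4.png")
E
```

```text
blob [345.9 206.5] area 431 [19 31] loc [-0.0067 -0.1867  0.08  ]
blob [362.2 213.2] area 153 [11 17] loc [-0.0242 -0.2398  0.08  ]
blob [336.6 244.7] area 188 [16 14] loc [-0.1303 -0.1634  0.08  ]
t 14.4 loc [-0.1397  0.0747  0.1716] rot [ 1.7987e+02 -5.0000e-02  8.6700e+01] carrier-yaw 86.72 F [-0.3  0.1  0.6] open 0.0662 g 0.0 q [  7. -11. -12.  89.   0. 100.]
```

View pics/g4.png

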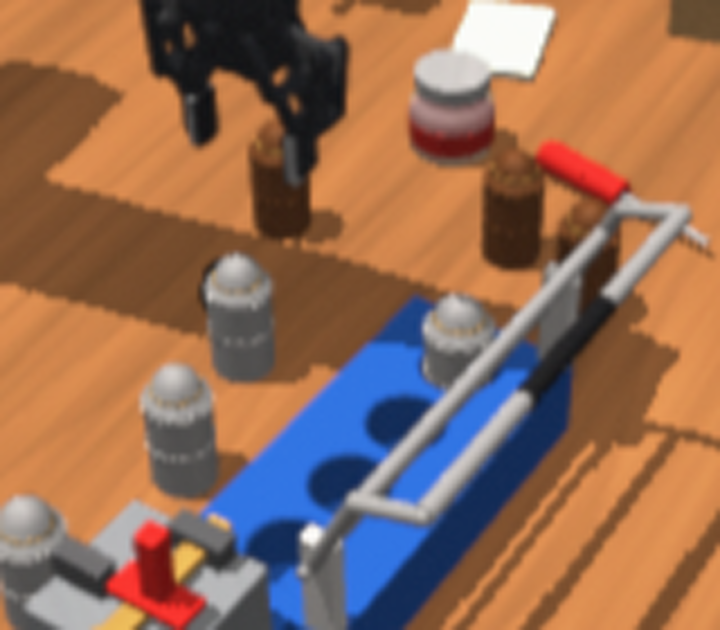

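Caster seated in well 3 at g4 px (458,340). The other casters haven't moved, so I'll take the one at (240,315) next.

Request:
{"method": "play_rows", "body": {"steps": [[[-0.0048,-0.0189,0,0],[0,0,0.02,0],[0,0,0.025,0],[0,0,0.025,0],[0,0,0.025,0]]]}}

```text
time: 14.87
ee_pos: [0.4172, 0.0494, 0.0746]
tcp_rot: [179.9, -0.0, 86.7]
wrist_force: [-0.1, 0.2, -0.5]
opening: 0.0658
grasp_force: 0.0
```

Request:
{"method": "play_rows", "body": {"steps": [[[0,0,0.02,0],[0,0,0.0105,0],[0,0,0,0],[0,0,0,0],[0,0,0,0]]]}}

```text
time: 15.28
ee_pos: [0.4172, 0.0494, 0.0462]
tcp_rot: [179.9, -0.0, 86.7]
wrist_force: [0.4, -0.4, -0.6]
opening: 0.0661
grasp_force: 0.0
```

Request:
{"method": "play_rows", "body": {"steps": [[[0,0,0,0],[0,0,0,0],[0,0,0,0],[0,0,0,0],[0,0,0,0]]], "gripper": 0.03}}

```text
time: 15.7
ee_pos: [0.417, 0.0494, 0.0462]
tcp_rot: [179.9, -0.0, 86.7]
wrist_force: [0.1, -0.0, 5.4]
opening: 0.0429
grasp_force: 30.1
```

Request:
{"method": "play_rows", "body": {"steps": [[[0,0,0,0],[0,0,0,0],[0,0,0,0],[0,0,0,0],[0,0,0,0]]]}}

```text
time: 16.12
ee_pos: [0.417, 0.0494, 0.0463]
tcp_rot: [179.9, -0.0, 86.7]
wrist_force: [-0.7, 0.5, 5.0]
opening: 0.0435
grasp_force: 30.1
```

```bash
python3 st.py
```

```text
t 16.1167 loc [-0.157   0.0699  0.0463] rot [ 1.7986e+02 -3.0000e-02  8.6680e+01] carrier-yaw 86.72 F [-0.7  0.5  5. ] open 0.0435 g 30.06700247482513 q [  7. -13. -27.  75.   0. 100.]
```

Request:
{"method": "play_rows", "body": {"steps": [[[0,0,-0.01,0],[0,0,-0.02,0],[0,0,-0.025,0],[0,0,-0.025,0],[0,0,-0.02,0]]]}}

```text
time: 16.53
ee_pos: [0.4162, 0.0493, 0.1474]
tcp_rot: [179.9, -0.0, 86.7]
wrist_force: [1.1, 0.7, -1.8]
opening: 0.0432
grasp_force: 31.3
```

Request:
{"method": "play_rows", "body": {"steps": [[[-0.0056,0.0224,0,0],[-0.0056,0.0224,0,0],[-0.0056,0.0224,0,0],[-0.0056,0.0224,0,0],[-0.0056,0.0224,0,0]]]}}

```text
time: 16.95
ee_pos: [0.5273, 0.0145, 0.1455]
tcp_rot: [180.0, -0.0, 86.7]
wrist_force: [0.1, 0.5, -1.6]
opening: 0.0429
grasp_force: 31.4
```

Request:
{"method": "play_rows", "body": {"steps": [[[-0.0056,0.0224,0,0],[-0.0058,0.0224,0,0],[0,0,0.01,0],[0,0,0.022,0],[0,0,0,0]]]}}

```text
time: 17.37
ee_pos: [0.5686, 0.0008, 0.1092]
tcp_rot: [-179.7, 0.0, 86.7]
wrist_force: [-1.6, 0.3, -3.6]
opening: 0.043
grasp_force: 31.8
```

```bash
python3 st.py
cat > chk.py <<'E'
import st,sys
from h import *
s=bot.camera("scene")
def W(x,y,z):
    c,n=np.cos(st.a),np.sin(st.a); return [st.P[0]+c*x-n*y,st.P[1]+n*x+c*y,z]
l=st.loc(bot.get_obs()["ee_pos"]); m=[l[0],l[1],l[2]-.0465+.018]
c=proj(s,[W(*m)])[0]; print("pred centre",c)
g=cv2.cvtColor(s["img"],cv2.COLOR_BGR2HSV); r=int(round(c[1])); x0=int(c[0])-14
for k in (r-1,r,r+1): print([tuple(int(z) for z in g[k,x,1:]) for x in range(x0,x0+30)])
E
python3 chk.py
```

```text
t 17.3667 loc [-0.0029  0.0301  0.1092] rot [-1.7967e+02  2.0000e-02  8.6660e+01] carrier-yaw 86.72 F [-1.6  0.3 -3.6] open 0.043 g 31.775621973210946 q [ 0.  7. -1. 82.  0. 93.]
pred centre [288.25249588 237.89956812]
[(199, 228), (199, 228), (199, 228), (198, 228), (199, 229), (199, 229), (190, 223), (88, 139), (5, 99), (12, 109), (12, 123), (11, 118), (13, 118), (10, 105), (9, 110), (11, 116), (13, 114), (11, 114), (12, 104), (8, 92), (11, 90), (9, 82), (22, 81), (131, 121), (72, 142), (3, 168), (10, 197), (11, 190), (9, 164), (10, 127)]
[(199, 228), (199, 228), (198, 229), (200, 228), (199, 228), (198, 228), (191, 223), (90, 139), (5, 95), (8, 90), (11, 97), (10, 99), (11, 112), (10, 102), (12, 107), (11, 111), (12, 109), (12, 110), (8, 95), (9, 86), (9, 81), (7, 78), (18, 83), (75, 136), (19, 174), (8, 197), (11, 192), (9, 167), (10, 131), (8, 100)]
[(199, 228), (198, 229), (199, 228), (200, 228), (199, 228), (199, 228), (190, 223), (95, 140), (5, 96), (11, 94), (8, 91), (8, 90), (11, 90), (9, 84), (9, 85), (9, 86), (9, 85), (9, 86), (6, 84), (6, 82), (9, 82), (9, 83), (5, 106), (8, 166), (5, 195), (11, 194), (9, 170), (9, 135), (8, 101), (81, 104)]
```

Request:
{"method": "play_rows", "body": {"steps": [[[0,0.001,0,0],[0,0,0,0],[0,0,0,0],[0,0,0,0],[0,0,0.005,0]]]}}

```text
time: 17.83
ee_pos: [0.572, 0.0009, 0.1095]
tcp_rot: [179.9, -0.0, 86.7]
wrist_force: [0.1, 0.4, -1.9]
opening: 0.0428
grasp_force: 31.9
```

```bash
python3 st.py; python3 chk.py | cut -c1-400
```

```text
t 17.8333 loc [0.0005 0.0304 0.1095] rot [ 1.7985e+02 -1.0000e-02  8.6680e+01] carrier-yaw 86.72 F [ 0.1  0.4 -1.9] open 0.0428 g 31.87733000537264 q [ 0.  7. -1. 82.  0. 93.]
pred centre [289.08255534 239.16643072]
[(198, 228), (199, 228), (198, 229), (199, 228), (199, 228), (198, 228), (194, 223), (123, 156), (27, 104), (6, 90), (11, 94), (10, 100), (10, 104), (11, 113), (13, 114), (12, 110), (12, 103), (10, 99), (11, 93), (12, 88), (9, 84), (6, 84), (5, 112), (3, 166), (10, 197), (9, 191), (11, 167), (10, 131), (5, 99), (85, 102)]
[(198, 229), (199, 228), (200, 228), (198, 229), (199, 229), (199, 229), (193, 223), (122, 155), (25, 104), (8, 94), (11, 92), (11, 91), (9, 87), (9, 86), (6, 86), (12, 86), (12, 86), (6, 84), (12, 85), (6, 83), (9, 85), (5, 108), (9, 166), (9, 197), (10, 195), (9, 170), (8, 134), (8, 100), (81, 104), (162, 121)]
[(198, 228), (199, 228), (198, 229), (199, 229), (199, 228), (199, 227), (193, 215), (120, 145), (20, 101), (8, 93), (8, 91), (9, 89), (6, 87), (9, 84), (6, 81), (9, 82), (6, 81), (9, 83), (6, 83), (6, 84), (7, 109), (9, 163), (10, 197), (10, 195), (10, 173), (9, 138), (5, 103), (70, 98), (160, 121), (193, 132)]
```

Request:
{"method": "play_rows", "body": {"steps": [[[0,0,0.008,0],[0,0,0.008,0],[0,0,0.008,0],[0,0,0.008,0],[0,0,0.005,0]]]}}

```text
time: 18.3
ee_pos: [0.5707, 0.0008, 0.0691]
tcp_rot: [-179.9, 0.0, 86.7]
wrist_force: [-0.2, -0.5, -3.0]
opening: 0.0429
grasp_force: 31.8
```

Request:
{"method": "play_rows", "body": {"steps": [[[0,0,0.003,0],[0,0,0.001,0],[0,0,0,0],[0,0,0,0],[0,0,0,0]]]}}

```text
time: 18.72
ee_pos: [0.5714, 0.0008, 0.0671]
tcp_rot: [180.0, -0.0, 86.7]
wrist_force: [-0.1, -0.4, -3.4]
opening: 0.0432
grasp_force: 31.9
```

```bash
python3 st.py
```

```text
t 18.7167 loc [-0.0001  0.0303  0.0671] rot [179.99  -0.    86.67] carrier-yaw 86.72 F [-0.1 -0.4 -3.4] open 0.0432 g 31.874016808651504 q [ 0.  8. -5. 77.  0. 93.]
```

Clean insertion with no side force. Next is the third caster.

Request:
{"method": "play_rows", "body": {"steps": [[[0,0,0,0],[0,0,0,0],[0,0,0,0],[0,0,-0.01,0],[0,0,-0.02,0]]], "gripper": 0.053}}

```text
time: 19.13
ee_pos: [0.5705, 0.0008, 0.0959]
tcp_rot: [-179.9, 0.0, 86.7]
wrist_force: [0.3, -1.0, 0.6]
opening: 0.0532
grasp_force: 0.0
```

Request:
{"method": "play_rows", "body": {"steps": [[[0,0,-0.025,0],[0,0,-0.025,0],[0,0,-0.025,0],[-0.005,-0.012,0,0],[-0.012,-0.023,0,0]]]}}

```text
time: 19.55
ee_pos: [0.5376, -0.0136, 0.1745]
tcp_rot: [179.7, -0.0, 86.7]
wrist_force: [0.3, -0.7, -0.0]
opening: 0.0535
grasp_force: 0.0
```

Request:
{"method": "play_rows", "body": {"steps": [[[-0.012,-0.023,0,0],[-0.012,-0.023,0,0],[-0.012,-0.023,0,0],[-0.012,-0.023,0,0],[0,0,0,0]]], "gripper": 0.066}}

```text
time: 19.97
ee_pos: [0.4384, -0.0579, 0.1738]
tcp_rot: [179.9, 0.0, 86.6]
wrist_force: [0.1, -0.0, 0.0]
opening: 0.0657
grasp_force: 0.0
```

```bash
python3 st.py; python3 cast.py
python3 - <<'E'
from h import *
s=bot.camera("scene"); crop(s,180,170,150,150,4,"pics/g5.png")
E
```

```text
t 19.9667 loc [-0.1295 -0.036   0.1738] rot [1.7989e+02 4.0000e-02 8.6610e+01] carrier-yaw 86.72 F [ 0.1 -0.   0. ] open 0.0657 g 0.0 q [ -8. -11. -11.  89.  -0.  86.]
blob [257.5 197.8] area 198 [16 17] loc [-0.0014  0.0955  0.08  ]
blob [277.4 199.3] area 200 [16 16] loc [-0.0012  0.0323  0.08  ]
```

View pics/g5.png

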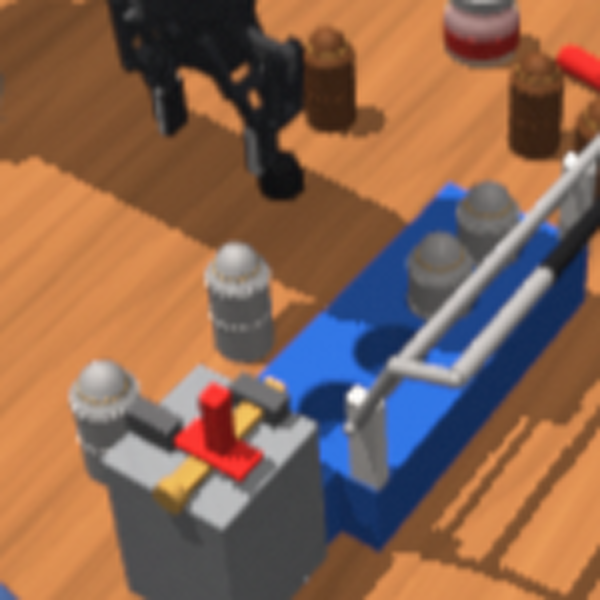

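Two casters are seated. The third, at g5 px (240,300), and the fourth, at (103,400), are where they were.

Request:
{"method": "play_rows", "body": {"steps": [[[0.001,0.002,0,0],[0,0,0.022,0],[0,0,0.025,0],[0,0,0.025,0],[0,0,0.025,0]]]}}

```text
time: 20.48
ee_pos: [0.444, -0.0554, 0.074]
tcp_rot: [180.0, 0.0, 86.7]
wrist_force: [0.8, 0.3, -0.2]
opening: 0.0661
grasp_force: 0.0
```

Request:
{"method": "play_rows", "body": {"steps": [[[0,0,0.02,0],[0,0,0.0105,0],[0,0,0,0],[0,0,0,0],[0,0,0,0]]]}}

```text
time: 20.9
ee_pos: [0.4439, -0.0558, 0.0458]
tcp_rot: [179.9, 0.0, 86.7]
wrist_force: [1.4, -0.8, 0.1]
opening: 0.0663
grasp_force: 0.0
```

Request:
{"method": "play_rows", "body": {"steps": [[[0,0,0,0],[0,0,0,0],[0,0,0,0],[0,0,0,0],[0,0,0,0]]], "gripper": 0.03}}

```text
time: 21.32
ee_pos: [0.4436, -0.0559, 0.0458]
tcp_rot: [179.9, 0.0, 86.7]
wrist_force: [-0.7, 1.2, 5.0]
opening: 0.0428
grasp_force: 30.4
```

Request:
{"method": "play_rows", "body": {"steps": [[[0,0,0,0],[0,0,0,0],[0,0,0,0],[0,0,0,0],[0,0,0,0]]]}}

```text
time: 21.73
ee_pos: [0.4437, -0.0559, 0.0458]
tcp_rot: [179.9, 0.0, 86.7]
wrist_force: [-1.0, -0.0, 4.9]
opening: 0.043
grasp_force: 30.4
```

```bash
python3 st.py
```

```text
t 21.7333 loc [-0.1244 -0.0337  0.0458] rot [179.87   0.    86.67] carrier-yaw 86.72 F [-1.  -0.   4.9] open 0.043 g 30.404954709811136 q [ -7.  -9. -24.  75.   0.  86.]
```

Request:
{"method": "play_rows", "body": {"steps": [[[0,0,-0.01,0],[0,0,-0.02,0],[0,0,-0.025,0],[0,0,-0.025,0],[0,0,-0.02,0]]]}}

```text
time: 22.15
ee_pos: [0.4431, -0.0559, 0.1472]
tcp_rot: [179.9, 0.0, 86.7]
wrist_force: [0.1, -0.1, -2.2]
opening: 0.0432
grasp_force: 31.2
```

Request:
{"method": "play_rows", "body": {"steps": [[[0.0006,0.0208,0,0],[0.0006,0.0208,0,0],[0.0006,0.0208,0,0],[0.0006,0.0208,0,0],[0.0006,0.0208,0,0]]]}}

```text
time: 22.57
ee_pos: [0.5479, -0.0589, 0.1453]
tcp_rot: [180.0, 0.0, 86.7]
wrist_force: [0.2, -0.6, -1.2]
opening: 0.0427
grasp_force: 31.3
```

Request:
{"method": "play_rows", "body": {"steps": [[[0.0004,0.0205,0,0],[0,0,0,0],[0,0,0.01,0],[0,0,0.022,0],[0,0,0,0]]]}}

```text
time: 22.98
ee_pos: [0.5651, -0.0595, 0.1087]
tcp_rot: [-179.7, -0.0, 86.7]
wrist_force: [-0.4, 0.4, -3.2]
opening: 0.0426
grasp_force: 31.6
```

Request:
{"method": "play_rows", "body": {"steps": [[[0,0,0,0],[0,0,0,0],[0,0,0,0],[0,0,0,0],[0,0,0,0]]]}}

```text
time: 23.4
ee_pos: [0.5676, -0.0597, 0.1133]
tcp_rot: [179.9, 0.0, 86.7]
wrist_force: [0.3, -0.8, -2.1]
opening: 0.0431
grasp_force: 31.6
```

```bash
python3 st.py;python3 chk.py | cut -c1-400
```

```text
t 23.4 loc [-0.0004 -0.0304  0.1133] rot [1.7992e+02 1.0000e-02 8.6670e+01] carrier-yaw 86.72 F [ 0.3 -0.8 -2.1] open 0.0431 g 31.604643892496824 q [-6.  7. -1. 82. -0. 87.]
pred centre [276.54389541 251.00744976]
[(199, 228), (198, 228), (199, 228), (199, 228), (199, 228), (195, 224), (142, 167), (40, 108), (9, 111), (11, 97), (8, 100), (13, 136), (10, 104), (10, 107), (7, 103), (10, 131), (12, 106), (8, 91), (13, 95), (11, 94), (14, 94), (9, 84), (38, 88), (149, 145), (72, 135), (5, 168), (9, 197), (9, 194), (10, 172), (11, 139)]
[(198, 228), (199, 228), (199, 228), (199, 228), (199, 228), (196, 225), (152, 176), (51, 111), (6, 90), (12, 88), (11, 97), (12, 130), (10, 102), (10, 106), (10, 104), (12, 130), (12, 106), (11, 91), (11, 93), (9, 89), (9, 83), (10, 79), (24, 84), (91, 137), (15, 165), (9, 197), (9, 196), (10, 175), (11, 143), (2, 110)]
[(199, 228), (200, 228), (198, 228), (199, 229), (200, 229), (195, 226), (154, 176), (52, 113), (6, 91), (11, 89), (9, 87), (8, 92), (9, 85), (9, 88), (9, 89), (11, 93), (9, 87), (9, 83), (6, 83), (9, 82), (6, 81), (10, 80), (5, 101), (12, 167), (5, 196), (9, 197), (10, 179), (10, 147), (4, 116), (53, 106)]
```

Request:
{"method": "play_rows", "body": {"steps": [[[0.0012,0.0005,0.008,0],[0,0,0.008,0],[0,0,0.008,0],[0,0,0,0],[0,0,0,0]]]}}

```text
time: 23.87
ee_pos: [0.5673, -0.0584, 0.0873]
tcp_rot: [-179.9, -0.0, 86.7]
wrist_force: [0.1, -0.1, -1.4]
opening: 0.043
grasp_force: 31.6
```

```bash
python3 st.py
```

```text
t 23.8667 loc [-0.0008 -0.0291  0.0873] rot [-179.89   -0.     86.68] carrier-yaw 86.72 F [ 0.1 -0.1 -1.4] open 0.043 g 31.601713893469423 q [-6.  7. -3. 80. -0. 87.]
```

Free so far, with the foot well below the rim. I'll go on down.

Request:
{"method": "play_rows", "body": {"steps": [[[0,0,0.008,0],[0,0,0.008,0],[0,0,0.004,0],[0,0,0.001,0],[0,0,0,0]]]}}

```text
time: 24.28
ee_pos: [0.5677, -0.0584, 0.0668]
tcp_rot: [-180.0, -0.0, 86.7]
wrist_force: [-0.3, -0.3, -1.1]
opening: 0.0426
grasp_force: 31.7
```

Request:
{"method": "play_rows", "body": {"steps": [[[0,0,0,0],[0,0,0,0],[0,0,0,0],[0,0,0,0],[0,0,0,0]]]}}

```text
time: 24.7
ee_pos: [0.5678, -0.0584, 0.0674]
tcp_rot: [-180.0, -0.0, 86.7]
wrist_force: [-2.1, -0.3, -3.4]
opening: 0.0429
grasp_force: 31.8
```

```bash
python3 st.py; python3 cast.py
```

```text
t 24.7 loc [-0.0003 -0.0291  0.0674] rot [-179.98   -0.     86.68] carrier-yaw 86.72 F [-2.1 -0.3 -3.4] open 0.0429 g 31.775733864633366 q [-6.  8. -5. 77.  0. 87.]
blob [257.7 197.8] area 198 [15 17] loc [-0.0012  0.0948  0.08  ]
blob [362.2 213.3] area 153 [11 17] loc [-0.0244 -0.2396  0.08  ]
```

Request:
{"method": "play_rows", "body": {"steps": [[[0,0,0,0],[0,0,0,0],[0,0,0,0],[0,0,-0.01,0],[0,0,-0.02,0]]], "gripper": 0.053}}

```text
time: 25.17
ee_pos: [0.5673, -0.0584, 0.0964]
tcp_rot: [-179.9, -0.0, 86.7]
wrist_force: [0.3, -0.8, 0.4]
opening: 0.0534
grasp_force: 0.0
```

Request:
{"method": "play_rows", "body": {"steps": [[[0,0,-0.025,0],[0,0,-0.025,0],[0,0,-0.025,0],[0,-0.012,0,0],[0,-0.024,0,0]]]}}

```text
time: 25.58
ee_pos: [0.5344, -0.0566, 0.1748]
tcp_rot: [179.7, 0.0, 86.7]
wrist_force: [-0.1, -0.4, 0.2]
opening: 0.0531
grasp_force: 0.0
```

Request:
{"method": "play_rows", "body": {"steps": [[[0,-0.024,0,0],[0,-0.024,0,0],[0,-0.024,0,0],[-0.01,-0.02,0,0],[-0.02,0,0,0]]], "gripper": 0.066}}

```text
time: 26.0
ee_pos: [0.4366, -0.0801, 0.1743]
tcp_rot: [179.8, -0.0, 86.8]
wrist_force: [0.1, -0.1, 0.5]
opening: 0.066
grasp_force: 0.0
```

Request:
{"method": "play_rows", "body": {"steps": [[[-0.022,0,0,0],[-0.022,0,0,0],[-0.022,0,0,0],[-0.022,0,0,0],[-0.02,0,0,0]]]}}

```text
time: 26.42
ee_pos: [0.4326, -0.1903, 0.1737]
tcp_rot: [179.8, 0.1, 86.7]
wrist_force: [0.5, 1.3, -0.6]
opening: 0.0658
grasp_force: 0.0
```

```bash
python3 st.py; python3 cast.py
python3 - <<'E'
from h import *
s=bot.camera("scene"); crop(s,160,190,150,150,4,"pics/g6.png")
E
```

```text
t 26.4167 loc [-0.1278 -0.1685  0.1737] rot [1.7984e+02 6.0000e-02 8.6670e+01] carrier-yaw 86.72 F [ 0.5  1.3 -0.6] open 0.0658 g 0.0 q [-24.  -7.  -8.  89.  -0.  70.]
blob [257.7 197.7] area 185 [15 16] loc [-0.0011  0.095   0.08  ]
blob [345.9 194.5] area 133 [15 12] loc [ 0.032  -0.1848  0.08  ]
blob [277.4 199.4] area 193 [16 16] loc [-0.0015  0.0322  0.08  ]
blob [297. 201.] area 183 [15 15] loc [-0.0015 -0.0299  0.08  ]
blob [345.7 210.7] area 206 [18 16] loc [-0.0204 -0.1867  0.08  ]
blob [335.9 245.1] area 173 [15 15] loc [-0.1316 -0.1612  0.08  ]
```

View pics/g6.png

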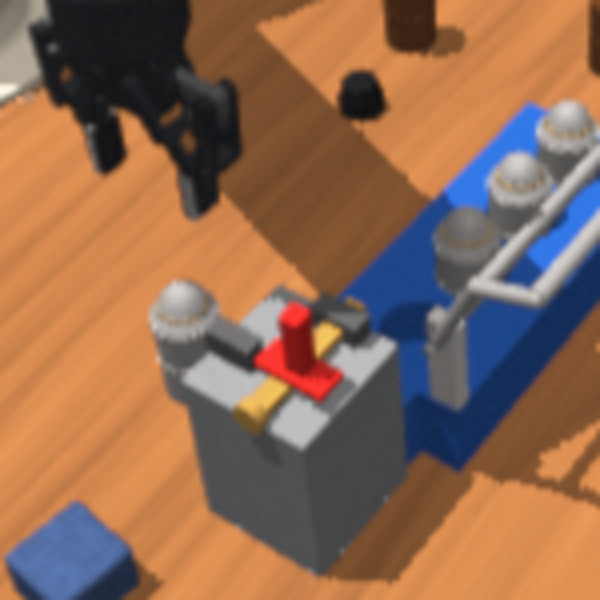

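Three casters are seated. The fourth is at g6 px (183,320), also where it was.

Request:
{"method": "play_rows", "body": {"steps": [[[0,-0.001,0.002,0],[0,0,0.02,0],[0,0,0.025,0],[0,0,0.025,0],[0,0,0.025,0]]]}}

```text
time: 26.93
ee_pos: [0.4316, -0.188, 0.075]
tcp_rot: [179.9, 0.0, 86.7]
wrist_force: [0.1, -0.6, 0.7]
opening: 0.0662
grasp_force: 0.0
```

Request:
{"method": "play_rows", "body": {"steps": [[[0,0,0.02,0],[0,0,0.0105,0],[0,0,0,0],[0,0,0,0],[0,0,0,0]]]}}

```text
time: 27.35
ee_pos: [0.4321, -0.1888, 0.0465]
tcp_rot: [179.9, 0.0, 86.7]
wrist_force: [-0.1, -0.4, 1.2]
opening: 0.0657
grasp_force: 0.0
```

Request:
{"method": "play_rows", "body": {"steps": [[[0,0,0,0],[0,0,0,0],[0,0,0,0],[0,0,0,0],[0,0,0,0]]], "gripper": 0.03}}

```text
time: 27.77
ee_pos: [0.432, -0.1891, 0.0463]
tcp_rot: [179.9, 0.0, 86.7]
wrist_force: [1.2, 0.4, 5.7]
opening: 0.0428
grasp_force: 30.0
```

Request:
{"method": "play_rows", "body": {"steps": [[[0,0,0,0],[0,0,0,0],[0,0,0,0],[0,0,0,0],[0,0,0,0]]]}}

```text
time: 28.18
ee_pos: [0.432, -0.1891, 0.0463]
tcp_rot: [179.9, 0.0, 86.7]
wrist_force: [0.4, 1.1, 5.7]
opening: 0.0431
grasp_force: 30.0
```

```bash
python3 st.py
```

```text
t 28.1833 loc [-0.1284 -0.1674  0.0463] rot [1.7987e+02 4.0000e-02 8.6670e+01] carrier-yaw 86.72 F [0.4 1.1 5.7] open 0.0431 g 30.00215826803469 q [-24.  -5. -21.  74.   0.  70.]
```

Request:
{"method": "play_rows", "body": {"steps": [[[0,0,-0.01,0],[0,0,-0.02,0],[0,0,-0.025,0],[0,0,-0.025,0],[0,0,-0.02,0]]]}}

```text
time: 28.6
ee_pos: [0.4312, -0.1888, 0.1474]
tcp_rot: [179.9, 0.0, 86.7]
wrist_force: [-0.7, -0.3, -1.0]
opening: 0.0431
grasp_force: 31.1
```

Request:
{"method": "play_rows", "body": {"steps": [[[0.019,0,0,0],[0.019,0,0,0],[0.019,0,0,0],[0.0189,0,0,0],[0,0.0214,0,0]]]}}

```text
time: 29.02
ee_pos: [0.455, -0.1118, 0.1462]
tcp_rot: [-180.0, -0.0, 86.7]
wrist_force: [1.3, -0.6, -1.5]
opening: 0.0429
grasp_force: 31.5
```

Request:
{"method": "play_rows", "body": {"steps": [[[0,0.0214,0,0],[0,0.0214,0,0],[0,0.0214,0,0],[0,0.0214,0,0],[0,0.0214,0,0]]]}}

```text
time: 29.43
ee_pos: [0.5646, -0.1205, 0.1454]
tcp_rot: [-180.0, 0.0, 86.7]
wrist_force: [0.5, -0.4, -1.7]
opening: 0.0426
grasp_force: 31.5
```

Request:
{"method": "play_rows", "body": {"steps": [[[0,0,0,0],[0,0,0.012,0],[0,0,0.02,0],[0,0,0,0],[0,0,0,0]]]}}

```text
time: 29.85
ee_pos: [0.5621, -0.1203, 0.1119]
tcp_rot: [-179.8, -0.0, 86.7]
wrist_force: [-0.2, -0.6, -0.4]
opening: 0.043
grasp_force: 31.7
```

Request:
{"method": "play_rows", "body": {"steps": [[[0,0,0,0],[0,0,0,0],[0,0,0,0],[0,0,0,0],[0,0,0,0]]]}}

```text
time: 30.27
ee_pos: [0.5639, -0.1205, 0.1134]
tcp_rot: [180.0, 0.0, 86.7]
wrist_force: [-0.3, 1.2, -1.8]
opening: 0.0427
grasp_force: 31.7
```

```bash
python3 st.py;python3 chk.py | cut -c1-400
```

```text
t 30.2667 loc [-0.0007 -0.0913  0.1134] rot [1.7996e+02 1.0000e-02 8.6680e+01] carrier-yaw 86.72 F [-0.3  1.2 -1.8] open 0.0427 g 31.70423180301441 q [-12.   8.   0.  82.  -0.  81.]
pred centre [263.03810327 265.37108164]
[(145, 221), (181, 226), (197, 228), (198, 229), (195, 225), (136, 171), (24, 127), (8, 125), (9, 117), (8, 96), (9, 88), (12, 87), (9, 85), (9, 82), (9, 82), (9, 84), (12, 83), (9, 87), (10, 102), (12, 106), (10, 98), (3, 84), (75, 95), (160, 148), (115, 138), (10, 133), (9, 120), (8, 100), (9, 81), (7, 74)]
[(31, 196), (73, 195), (168, 222), (196, 228), (195, 226), (151, 176), (44, 117), (4, 117), (12, 132), (9, 108), (8, 94), (12, 108), (7, 107), (6, 90), (11, 93), (8, 100), (11, 95), (12, 108), (10, 107), (9, 108), (10, 101), (3, 83), (50, 87), (152, 129), (90, 133), (13, 122), (10, 106), (12, 86), (10, 75), (7, 73)]
[(124, 220), (85, 205), (95, 186), (186, 224), (195, 225), (156, 178), (54, 113), (5, 96), (13, 114), (10, 101), (11, 93), (10, 106), (9, 110), (11, 97), (13, 97), (12, 103), (8, 95), (10, 104), (10, 102), (13, 142), (12, 174), (10, 130), (11, 97), (92, 125), (35, 124), (2, 108), (8, 91), (10, 76), (7, 73), (16, 80)]
```

Request:
{"method": "play_rows", "body": {"steps": [[[0.0003,0.0005,0.008,0],[0,0,0.008,0],[0,0,0.008,0],[0,0,0,0],[0,0,0,0]]]}}

```text
time: 30.73
ee_pos: [0.5637, -0.12, 0.0877]
tcp_rot: [-179.9, -0.0, 86.7]
wrist_force: [-0.1, -0.1, -2.7]
opening: 0.0429
grasp_force: 31.7
```

Request:
{"method": "play_rows", "body": {"steps": [[[0,0,0.008,0],[0,0,0.008,0],[0,0,0.004,0],[0,0,0.001,0],[0,0,0,0]]]}}

```text
time: 31.15
ee_pos: [0.564, -0.1201, 0.0673]
tcp_rot: [-179.9, -0.0, 86.7]
wrist_force: [-0.6, -0.2, -1.9]
opening: 0.0429
grasp_force: 31.8
```

Request:
{"method": "play_rows", "body": {"steps": [[[0,0,0,0],[0,0,0,0],[0,0,0,0],[0,0,0,0],[0,0,0,0]]]}}

```text
time: 31.57
ee_pos: [0.564, -0.1201, 0.0678]
tcp_rot: [-180.0, -0.0, 86.7]
wrist_force: [-3.7, 0.6, -3.5]
opening: 0.0431
grasp_force: 31.9
```

```bash
python3 st.py
```

```text
t 31.5667 loc [-0.0006 -0.0909  0.0678] rot [-179.97   -0.     86.67] carrier-yaw 86.72 F [-3.7  0.6 -3.5] open 0.0431 g 31.940746553591453 q [-12.   9.  -4.  77.  -0.  81.]
```

Request:
{"method": "play_rows", "body": {"steps": [[[0,0,0,0],[0,0,0,0],[0,0,0,0],[0,0,-0.01,0],[0,0,-0.025,0]]], "gripper": 0.053}}

```text
time: 31.98
ee_pos: [0.5634, -0.12, 0.1011]
tcp_rot: [-179.8, -0.0, 86.7]
wrist_force: [-0.2, -0.5, 0.1]
opening: 0.0527
grasp_force: 0.0
```

Request:
{"method": "play_rows", "body": {"steps": [[[0,0,-0.03,0],[0,0,-0.03,0],[0,0,-0.03,0],[0,0,-0.03,0],[0,0,-0.027,0]]]}}

```text
time: 32.4
ee_pos: [0.5648, -0.1202, 0.2534]
tcp_rot: [179.8, 0.0, 86.7]
wrist_force: [1.5, -0.2, -0.1]
opening: 0.0528
grasp_force: 0.0
```

Request:
{"method": "play_rows", "body": {"steps": [[[0.0188,0.0231,0,0],[0.0188,0.0231,0,0],[0.0188,0.0231,0,0],[0.0188,0.0231,0,0],[0.0188,0.0231,0,0]]], "gripper": 0.04}}

```text
time: 32.82
ee_pos: [0.6866, -0.0321, 0.2514]
tcp_rot: [179.8, -0.0, 86.7]
wrist_force: [-0.3, 0.5, 0.1]
opening: 0.0399
grasp_force: 0.0
```

Request:
{"method": "play_rows", "body": {"steps": [[[0,0,0,0],[0,0,0,0],[0,0,0,0],[0,0,0,0],[0,0,0,0]]]}}

```text
time: 33.23
ee_pos: [0.6845, -0.0338, 0.2513]
tcp_rot: [179.9, 0.0, 86.6]
wrist_force: [0.7, 0.7, 0.0]
opening: 0.0401
grasp_force: 0.0
```

```bash
python3 st.py; python3 cast.py
python3 - <<'E'
from h import *
s=bot.camera("scene"); crop(s,180,130,190,180,3.3,"pics/g7.png")
E
```

```text
t 33.2333 loc [0.1148 0.0022 0.2513] rot [179.9    0.    86.62] carrier-yaw 86.72 F [0.7 0.7 0. ] open 0.0401 g 0.0 q [ -3.  26.  38. 102.  -0.  91.]
blob [257.6 197.6] area 200 [16 17] loc [-0.0008  0.0952  0.08  ]
blob [345.7 206.6] area 452 [19 32] loc [-0.0073 -0.1861  0.08  ]
blob [362.2 213.2] area 152 [11 17] loc [-0.0242 -0.2397  0.08  ]
```

View pics/g7.png

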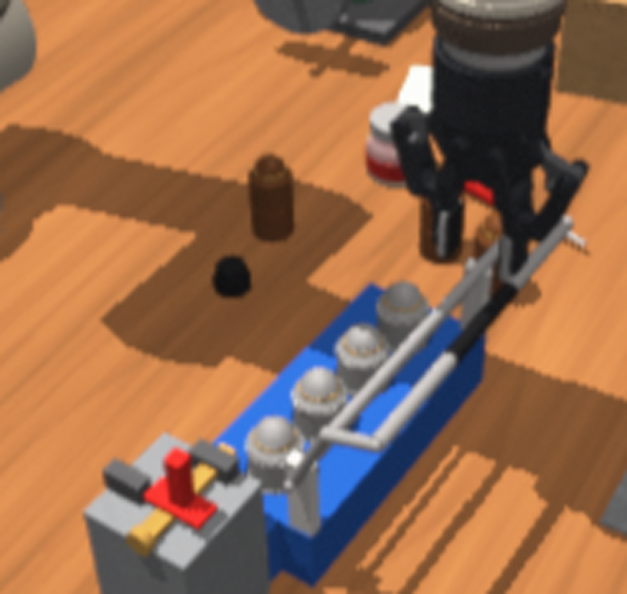

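All four are seated, with caps at g7 px (273,437), (320,385), (362,345) and (403,302). Next I'll grasp the handle and shut the frame.

Request:
{"method": "play_rows", "body": {"steps": [[[0,0,0.02,0],[0,0,0.02,0],[0,0,0.02,0],[0,0,0.007,0],[0,0,0,0]]]}}

```text
time: 33.75
ee_pos: [0.6839, -0.0333, 0.1813]
tcp_rot: [-179.8, 0.0, 86.7]
wrist_force: [-0.1, -0.1, 1.8]
opening: 0.0397
grasp_force: 0.0
```

Request:
{"method": "play_rows", "body": {"steps": [[[0,0,0,0],[0,0,0,0],[0,0,0,0],[0,0,0,0],[0,0,0,0]]], "gripper": 0}}

```text
time: 34.17
ee_pos: [0.6878, -0.0333, 0.1868]
tcp_rot: [179.5, 0.0, 86.7]
wrist_force: [9.2, -0.7, 6.1]
opening: 0.0109
grasp_force: 30.1
```

Request:
{"method": "play_rows", "body": {"steps": [[[0,0,0,0],[0,0,0,0],[0,0,0,0],[0,0,0,0],[0,0,0,0]]]}}

```text
time: 34.58
ee_pos: [0.6878, -0.0333, 0.1868]
tcp_rot: [179.5, 0.0, 86.7]
wrist_force: [8.7, -1.9, 5.9]
opening: 0.011
grasp_force: 30.1
```

```bash
python3 st.py; python3 -c "
import numpy as np
f=np.radians(np.linspace(128.4,16.7,26)); x=.05-.1044*np.cos(f); z=.121+.1044*np.sin(f)
for a,b in zip(np.diff(x),-np.diff(z)): print([0,float(round(a,4)),float(round(b,4)),0])"
```

```text
t 34.5833 loc [0.118  0.0028 0.1868] rot [1.7947e+02 1.0000e-02 8.6670e+01] carrier-yaw 86.72 F [ 8.7 -1.9  5.9] open 0.011 g 30.063497722148895 q [-3. 24. 28. 93. -0. 91.]
[0, -0.0066, -0.0048, 0]
[0, -0.0069, -0.0043, 0]
[0, -0.0072, -0.0037, 0]
[0, -0.0075, -0.0031, 0]
[0, -0.0077, -0.0026, 0]
[0, -0.0079, -0.0019, 0]
[0, -0.008, -0.0013, 0]
[0, -0.0081, -0.0007, 0]
[0, -0.0081, -0.0001, 0]
[0, -0.0081, 0.0006, 0]
[0, -0.008, 0.0012, 0]
[0, -0.0079, 0.0018, 0]
[0, -0.0078, 0.0024, 0]
[0, -0.0076, 0.003, 0]
[0, -0.0073, 0.0036, 0]
[0, -0.007, 0.0042, 0]
[0, -0.0066, 0.0047, 0]
[0, -0.0063, 0.0052, 0]
[0, -0.0058, 0.0057, 0]
[0, -0.0054, 0.0061, 0]
[0, -0.0049, 0.0065, 0]
[0, -0.0044, 0.0069, 0]
[0, -0.0038, 0.0072, 0]
[0, -0.0032, 0.0075, 0]
[0, -0.0026, 0.0077, 0]
```

Request:
{"method": "play_rows", "body": {"steps": [[[0,-0.0066,-0.0048,0],[0,-0.0069,-0.0043,0],[0,-0.0072,-0.0037,0],[0,-0.0075,-0.0031,0],[0,-0.0077,-0.0026,0]]]}}

```text
time: 35.0
ee_pos: [0.652, -0.0312, 0.2065]
tcp_rot: [179.4, 0.0, 86.7]
wrist_force: [9.2, -1.2, 13.3]
opening: 0.0104
grasp_force: 30.8
```

Request:
{"method": "play_rows", "body": {"steps": [[[0,-0.0079,-0.0019,0],[0,-0.008,-0.0013,0],[0,-0.0081,-0.0007,0],[0,-0.0081,-0.0001,0],[0,-0.0081,0.0006,0]]]}}

```text
time: 35.42
ee_pos: [0.6105, -0.0287, 0.2082]
tcp_rot: [179.6, -0.0, 86.7]
wrist_force: [4.3, -0.7, 5.1]
opening: 0.0104
grasp_force: 31.4
```

Request:
{"method": "play_rows", "body": {"steps": [[[0,-0.008,0.0012,0],[0,-0.0079,0.0018,0],[0,-0.0078,0.0024,0],[0,-0.0076,0.003,0],[0,-0.0073,0.0036,0]]]}}

```text
time: 35.83
ee_pos: [0.5718, -0.0263, 0.1952]
tcp_rot: [179.7, -0.0, 86.7]
wrist_force: [-1.2, -0.5, 7.0]
opening: 0.0105
grasp_force: 32.5
```

Request:
{"method": "play_rows", "body": {"steps": [[[0,-0.007,0.0042,0],[0,-0.0066,0.0047,0],[0,-0.0063,0.0052,0],[0,-0.0058,0.0057,0],[0,-0.0054,0.0061,0]]]}}

```text
time: 36.25
ee_pos: [0.5407, -0.0245, 0.1695]
tcp_rot: [179.7, -0.0, 86.7]
wrist_force: [4.4, 0.3, 4.2]
opening: 0.0109
grasp_force: 32.1
```

```bash
python3 st.py
```

```text
t 36.25 loc [-0.0293  0.0032  0.1695] rot [ 1.7969e+02 -2.0000e-02  8.6680e+01] carrier-yaw 86.72 F [4.4 0.3 4.2] open 0.0109 g 32.1413254737854 q [-3.  3.  1. 88.  0. 91.]
```

Request:
{"method": "play_rows", "body": {"steps": [[[0,-0.0049,0.0065,0],[0,-0.0044,0.0069,0],[0,-0.0038,0.0072,0],[0,-0.0032,0.0075,0],[0,-0.0026,0.0077,0]]]}}

```text
time: 36.67
ee_pos: [0.5213, -0.0235, 0.1317]
tcp_rot: [179.8, -0.0, 86.7]
wrist_force: [9.2, 0.4, 49.6]
opening: 0.0107
grasp_force: 37.6
```

Request:
{"method": "play_rows", "body": {"steps": [[[0,-0.001,0.003,0],[0,0,0.001,0],[0,0,0,0],[0,0,0,0],[0,0,0,0]]]}}

```text
time: 37.08
ee_pos: [0.5216, -0.0235, 0.1317]
tcp_rot: [179.5, -0.0, 86.7]
wrist_force: [-2.0, 1.4, 33.5]
opening: 0.0106
grasp_force: 35.7
```

```bash
python3 st.py
```

```text
t 37.0833 loc [-0.0485  0.0031  0.1317] rot [ 1.7953e+02 -1.0000e-02  8.6680e+01] carrier-yaw 86.72 F [-2.   1.4 33.5] open 0.0106 g 35.720683336257935 q [-3. -0. -6. 83.  0. 91.]
```

Frame is on its stop (33 N downward at the handle). I'll release it and go to the knob.

Request:
{"method": "play_rows", "body": {"steps": [[[0,0,-0.002,0],[0,0,0,0],[0,0,0,0],[0,0,-0.01,0],[0,0,-0.02,0]]], "gripper": 0.04}}

```text
time: 37.5
ee_pos: [0.5179, -0.0234, 0.1567]
tcp_rot: [-179.7, 0.0, 86.7]
wrist_force: [0.3, -0.3, 0.2]
opening: 0.04
grasp_force: 0.0
```

Request:
{"method": "play_rows", "body": {"steps": [[[0,0,-0.03,0],[0,0,-0.032,0],[-0.012,0.004,0,0],[-0.024,0.006,0,0],[-0.024,0.006,0,0]]]}}

```text
time: 37.92
ee_pos: [0.5323, -0.0846, 0.2216]
tcp_rot: [180.0, 0.0, 86.8]
wrist_force: [0.1, -0.0, 0.5]
opening: 0.0401
grasp_force: 0.0
```

Request:
{"method": "play_rows", "body": {"steps": [[[-0.024,0.006,0,0],[-0.024,0.006,0,0],[-0.024,0.006,0,0],[-0.024,0.006,0,0],[-0.024,0.006,0,0]]]}}

```text
time: 38.33
ee_pos: [0.5549, -0.2071, 0.2207]
tcp_rot: [-179.9, -0.0, 86.7]
wrist_force: [-0.2, 0.5, 1.4]
opening: 0.0396
grasp_force: 0.0
```

Request:
{"method": "play_rows", "body": {"steps": [[[-0.024,0.006,0,0],[-0.009,0.004,0,0],[0,0,0,0],[0,0,0,0],[0,0,0,0]]]}}

```text
time: 38.75
ee_pos: [0.563, -0.2384, 0.221]
tcp_rot: [-180.0, -0.0, 86.7]
wrist_force: [0.8, -0.3, 0.3]
opening: 0.0398
grasp_force: 0.0
```

```bash
python3 st.py
python3 - <<'E'
from h import *
s=bot.camera("scene"); crop(s,180,150,150,180,3.3,"pics/g8.png")
E
```

```text
t 38.75 loc [ 0.0052 -0.2091  0.221 ] rot [-1.7997e+02 -3.0000e-02  8.6700e+01] carrier-yaw 86.72 F [ 0.8 -0.3  0.3] open 0.0398 g 0.0 q [-23.  14.  19.  95.   0.  70.]
```

View pics/g8.png

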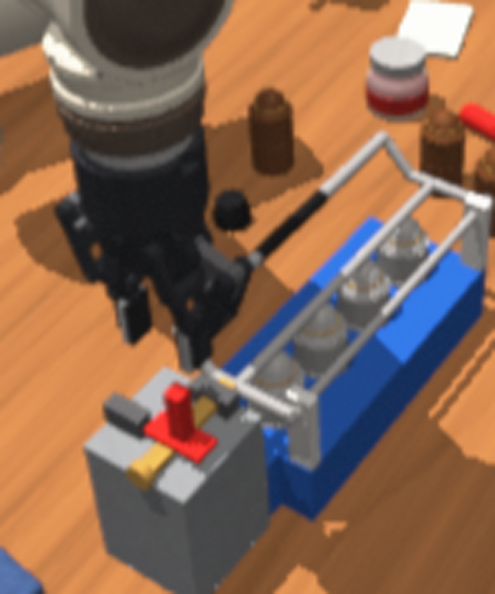

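The frame is shut over the four casters. The red knob's top is at g8 px (178,390), just below the open fingers. I'll lower and grip it.

Request:
{"method": "play_rows", "body": {"steps": [[[-0.001,0.003,0.016,0],[0,0,0.02,0],[0,0,0.02,0],[0,0,0.01,0],[0,0,0,0]]]}}

```text
time: 39.22
ee_pos: [0.5651, -0.2392, 0.1529]
tcp_rot: [-179.8, -0.1, 86.7]
wrist_force: [-0.2, 0.8, 0.2]
opening: 0.0396
grasp_force: 0.0
```

Request:
{"method": "play_rows", "body": {"steps": [[[0,0,0,0],[0,0,0,0],[0,0,0,0],[0,0,0,0],[0,0,0,0]]], "gripper": 0, "squeeze": 50}}

```text
time: 39.63
ee_pos: [0.5665, -0.2404, 0.1567]
tcp_rot: [179.9, 0.0, 86.7]
wrist_force: [-2.3, 2.0, 6.4]
opening: 0.0133
grasp_force: 50.0
```

Request:
{"method": "play_rows", "body": {"steps": [[[0,0,0,0],[0,0,0,0],[0,0,0,0],[0,0,0,0],[0,0,0,0]]]}}

```text
time: 40.05
ee_pos: [0.5665, -0.2404, 0.1568]
tcp_rot: [179.9, 0.0, 86.7]
wrist_force: [-1.1, 2.3, 7.2]
opening: 0.0132
grasp_force: 50.0
```

```bash
python3 st.py
```

```text
t 40.05 loc [ 0.0088 -0.2109  0.1568] rot [1.7988e+02 2.0000e-02 8.6680e+01] carrier-yaw 86.72 F [-1.1  2.3  7.2] open 0.0132 g 50.025726556777954 q [-23.  13.  11.  88.   0.  70.]
```

Request:
{"method": "play_rows", "body": {"steps": [[[0.004,0,0,0],[0.004,0,0,0],[0.004,0,0,0],[0.004,0,0,0],[0.0025,0,0,0]]]}}

```text
time: 40.47
ee_pos: [0.5675, -0.2237, 0.1568]
tcp_rot: [179.9, 0.2, 86.6]
wrist_force: [-2.2, -8.9, 5.6]
opening: 0.0131
grasp_force: 49.9
```

Request:
{"method": "play_rows", "body": {"steps": [[[0,0,0,0],[0,0,0,0],[0,0,0,0],[0,0,0,0],[0,0,0,0]]]}}

```text
time: 40.88
ee_pos: [0.5675, -0.2242, 0.1568]
tcp_rot: [179.9, 0.3, 86.6]
wrist_force: [-2.6, -8.9, 5.3]
opening: 0.0127
grasp_force: 49.9
```

```bash
python3 st.py
```

```text
t 40.8833 loc [ 0.0088 -0.1946  0.1568] rot [179.87   0.25  86.59] carrier-yaw 86.72 F [-2.6 -8.9  5.3] open 0.0127 g 49.91061508655548 q [-21.  12.  10.  88.  -0.  72.]
```

Request:
{"method": "play_rows", "body": {"steps": [[[0.002,0,0,0],[0.001,0,0,0],[0,0,0,0],[0,0,0,0],[0,0,0,0]]]}}

```text
time: 41.3
ee_pos: [0.5676, -0.2219, 0.1569]
tcp_rot: [179.9, 0.3, 86.6]
wrist_force: [-2.7, -11.7, 5.7]
opening: 0.0133
grasp_force: 49.8
```

```bash
python3 st.py
```

```text
t 41.3 loc [ 0.0088 -0.1924  0.1569] rot [179.86   0.33  86.56] carrier-yaw 86.72 F [ -2.7 -11.7   5.7] open 0.0133 g 49.83371078968048 q [-21.  12.  10.  87.  -0.  72.]
```

At the stop (18.5 mm, 11.7 N). I'll slide the keeper forward.

Request:
{"method": "play_rows", "body": {"steps": [[[0,-0.004,0,0],[0,-0.005,0,0],[0,-0.005,0,0],[0,-0.005,0,0],[0,-0.004,0,0]]]}}

```text
time: 41.72
ee_pos: [0.545, -0.2206, 0.1569]
tcp_rot: [179.8, 0.3, 86.6]
wrist_force: [15.5, -11.8, 2.6]
opening: 0.0132
grasp_force: 49.6
```

Request:
{"method": "play_rows", "body": {"steps": [[[0,0,0,0],[0,0,0,0],[0,0,0,0],[0,0,0,0],[0,0,0,0]]]}}

```text
time: 42.13
ee_pos: [0.5455, -0.2206, 0.1569]
tcp_rot: [179.8, 0.3, 86.6]
wrist_force: [2.7, -12.7, 3.8]
opening: 0.0133
grasp_force: 50.3
```

```bash
python3 st.py
```

```text
t 42.1333 loc [-0.0133 -0.1923  0.1569] rot [179.77   0.33  86.57] carrier-yaw 86.72 F [  2.7 -12.7   3.8] open 0.0133 g 50.34111499786377 q [-22.   9.   6.  87.  -0.  72.]
```

Request:
{"method": "play_rows", "body": {"steps": [[[-0.002,0,0,0],[-0.002,0,0,0],[-0.002,0,0,0],[0,0,0,0],[0,0,0,0]]]}}

```text
time: 42.55
ee_pos: [0.5452, -0.2249, 0.1568]
tcp_rot: [179.8, 0.1, 86.6]
wrist_force: [3.5, -4.5, 5.7]
opening: 0.0132
grasp_force: 50.6
```

Request:
{"method": "play_rows", "body": {"steps": [[[0,0,0,0],[0,0,0,0],[0,0,0,0],[0,0,0,0],[0,0,0,0]]], "gripper": 0.035}}

```text
time: 42.97
ee_pos: [0.5439, -0.2235, 0.1548]
tcp_rot: [-180.0, -0.0, 86.7]
wrist_force: [-0.1, 0.4, 0.1]
opening: 0.035
grasp_force: 0.0
```

Request:
{"method": "play_rows", "body": {"steps": [[[0,0,-0.01,0],[0,0,-0.02,0],[0,0,-0.03,0],[0,0,-0.03,0],[0,0,-0.03,0]]]}}

```text
time: 43.38
ee_pos: [0.5436, -0.2234, 0.2771]
tcp_rot: [180.0, 0.0, 86.7]
wrist_force: [0.1, -0.5, 1.1]
opening: 0.035
grasp_force: 0.0
```

Request:
{"method": "play_rows", "body": {"steps": [[[0,-0.02,0,0],[0,-0.03,0,0],[0,-0.03,0,0],[0,-0.03,0,0],[0,-0.02,0,0]]]}}

```text
time: 43.8
ee_pos: [0.4121, -0.2157, 0.2762]
tcp_rot: [180.0, 0.0, 86.7]
wrist_force: [-0.3, 0.4, 0.3]
opening: 0.0348
grasp_force: 0.0
```

```bash
python3 st.py
python3 - <<'E'
from h import *
s=bot.camera("scene"); t=bot.camera("top")
a=cv2.resize(s["img"][185:325,190:350],None,fx=3.5,fy=3.5,interpolation=cv2.INTER_CUBIC)
cv2.imwrite("pics/g9.png",a); crop(t,230,165,160,60,5,"pics/t9.png")
E
```

```text
t 43.8 loc [-0.1468 -0.1951  0.2762] rot [1.7997e+02 3.0000e-02 8.6670e+01] carrier-yaw 86.72 F [-0.3  0.4  0.3] open 0.0348 g 0.0 q [-28.  -5.   5. 100.  -0.  66.]
```

View pics/g9.png

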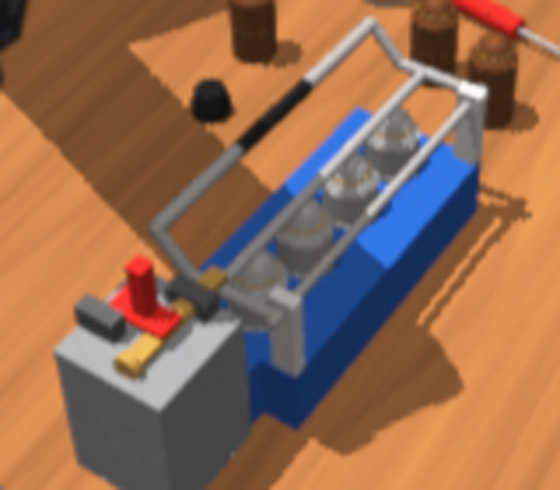

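View pics/t9.png

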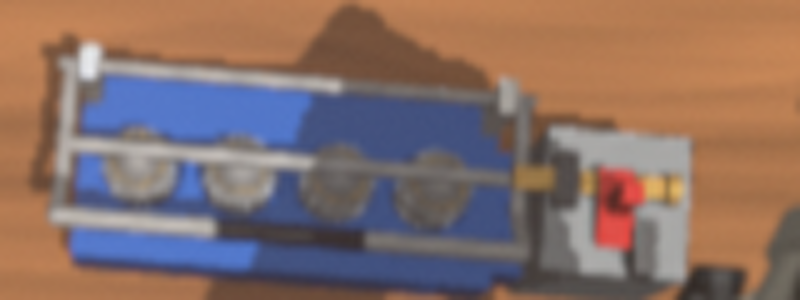

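The pictures show the four casters seated, the frame shut, and the bolt nose over the arm at t9 px (535,178). The red keeper, at (615,210), is forward beside the catch at (645,245).

```bash
python3 -c "
from workcell import bot
print(bot.job_done())"
```

```text
the job is handed in; nothing more can be done
None
```

The job is handed in: all four silver casters are seated in their wells, the frame is shut over them, and the bolt is trapped by the keeper. The closing pictures and forces show this, but the hand-in gave no verdict.

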